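Load a lock case into the engraving machine

TASK

Pull the engraving machine's front door down flat, lay the deep steel lock case (not the thin cover of the same outline) on it, lying flat and lengthwise, and slide it in between the guides until it is fully home against the rear stop. Then press the sprung height foot down from its knob until it rests on top of the case for a moment, let it spring back up, and push the door up fully shut. Leave everything else on the bench where it is.

Things in the scene. Friction and masses are not known exactly. Their poses are not given: they have to be found in the camera images.
- engraver: The cream engraving machine, fixed to the bench: base 200 x 200 mm, its top a steel bed 60 mm above the bench. Origin: at bench level directly below the door's hinge line (front edge of the bed), middle of its width. x points into the machine (away from the robot), y to its left, z up. The bed runs from x = 0 to 200 mm.
- hood (a point): Middle of the front top edge of the cream hood, machine x = 63 mm, 165 mm above the bench. The hood covers the bed from here to x = 175 mm, 200 mm wide; roof underside 150 mm above the bench; open at the rear. The bed in front of it is open from above. A black motor 48 mm across stands on the roof at machine x = 145, y = 50 mm, up to 210 mm above the bench.
- stop (a point): Centre of the front face of the rear stop bar (18 mm high), machine x = 121 mm, at bed height. The two dark guide rails on the bed, 25 mm high, leave a channel 68 mm wide centred on y = 0 from machine x = 40 mm to the stop; in front of that they flare out to about 100 mm wide at x = 0.
- home (a point): Point on the bed (60 mm above the bench) at machine x = 71 mm, y = 0: the underside centre of the case lies here when the case is fully home; axes as the machine's.
- door (a joint): Angle of the cream front door (panel 160 mm wide, 100 mm high, 10 mm thick), hinged along its lower edge at the front edge of the bed: 0 = upright and shut, pi/2 = 1.571 = down flat towards the robot, its inner face then level with the bed. It may start ajar. The hinge is stiff: the door stays at any angle; about 5 N at its bar moves it.
- door_hinge (a point): Point on the door's hinge line, in the middle, 60 mm above the bench, on the door's inner face.
- door_bar (a point): Centre of the door's steel pull bar: 12 mm thick, 140 mm long, parallel to the hinge, standing above the door's free edge in the plane of the door on a stalk at each end, 140 mm from the hinge (5 mm outward of the inner face). A gap of 33 mm lies between bar and panel edge, 128 mm wide between the stalks.
- foot (a joint): Travel of the sprung height foot: 0 = up (its rest), grows in metres as it is pressed down, at most 0.060. The foot is a steel disc 28 mm across on a vertical stem through the hood roof at machine x = 85 mm, y = 0; its underside is 128 mm above the bench at 0. On the case when home it reads about 0.034. It takes about 2 N to start and 4 N there, and springs back when let go.
- foot_knob (a point): Centre of the top face of the foot's black round knob (30 mm across, 10 mm thick), 235 mm above the bench when up, 70 mm above the hood roof; press it straight down.
- case: The deep steel lock case: a block 100 mm long (x), 56 mm wide (y), 34 mm high (z), about 0.4 kg. Origin: centre of its underside. Lies on the bench at the left or right of the machine. Either end may go in first.
- cover: The thin steel cover, same outline 100 x 56 mm but only 14 mm high: leave it. Origin: centre of its underside. Lies at the other side.
- mug: White mug, 80 mm across, 90 mm high; leave alone. Origin: centre of its underside.
- jar: Clear jar with lid, 68 mm across, 90 mm high; leave alone. Origin: centre of its underside.
- padlock: Brass padlock lying flat, about 95 x 60 mm, 24 mm high; leave alone. Origin: under the centre of its brass body.
- wrench: Wrench lying on the bench; leave alone. Origin: at its underside, mid length.
- mouse: Black computer mouse 110 x 60 x 30 mm; leave alone. Origin: centre of its underside.
Not all that is in view belongs to the job. Leave any blue, purple or turquoise look-alike of the case alone.

How it is judged (in metres and radians):
On the way, in this order (a step that is already met when the one before it is completed fails the run):
1. the door is pulled down flat (value of joint door above 1.5 rad), for 0.2 s.
2. the case lies fully home against the rear stop (x of case in the frame of home between -0.006 and 0.006 m and y of case in the frame of home between -0.012 and 0.012 m and z of case in the frame of home between -0.004 and 0.004 m and angle between the x axis of case and the x axis of engraver, either way round below 0.12 rad and angle between case's own z axis and vertical below 0.08 rad), for 0.2 s.
3. the foot is pressed down onto the case while it is home (all of step 2 and contact force between foot and case above 1 N and value of joint foot between 0.03 and 0.038 m), for 0.2 s.
At the end, for the whole second after the job is handed in: The door is shut (within 0.06 rad), the case lies flat on the bed, at rest, within 6 mm of fully home lengthwise, 12 mm sideways and 0.12 rad of straight, and the height foot is back up (within 4 mm) (all of step 2 and value of joint door below 0.06 rad and value of joint foot below 0.004 m and linear speed of case below 0.02 m/s); the robot touches nothing.
It fails at once if the thin cover is moved more than 30 mm (distance of cover from where it was at the start of the episode above 0.03 m).
It fails at once if the mug, jar, padlock, wrench or mouse is moved more than 30 mm (distance of any of mug, jar, padlock, wrench, mouse from where it was at the start of the episode above 0.03 m).
It also fails if it takes over 72 s, if anything falls off the work surface, if the arm or the gripper's body presses on something with over 40 N, if the wrist force passes 120 N, or if a joint passes its speed limit or range.

ROBOT

A 7-joint arm with a two-finger parallel gripper is mounted at the origin on the work surface. World frame = base frame: x ahead of the robot, y to its left, z up, the work surface at z = 0. Lengths are in mm, angles in degrees, forces in N, time in s.
With the tool pointing down it reaches from about 400 to 875 mm from the base axis. Payload 6.5 kg.
Tool frame: the origin (TCP) lies at the very end of the fingers, on their centre line; the grasp point (between the pads) lies manip.grip_point_offset behind it (manip.grip_point_offset is the distance from the TCP to the grasp point, in mm); z points along the fingers, y is the direction in which the jaws open and shut (so a half turn about z gives the same grasp; the last joint's range is limited). The gripper opens to 88 mm and grips with 3 to 60 N. Pads are 18 mm wide; open, the fingers measure 123 mm over their backs; the gripper's body (75 mm by 187 mm) begins 45 mm behind the grasp point.
Start: joints at [-68.251, 30.733, -0.252, 88.115, 0.149, 61.152, -4.079], TCP at [280.262, 586.467, 213.916] pointing down, gripper open.
Joint ranges: [-154.64, 154.64], [-21.42, 123.67], [-72.66, 72.17], [13.99, 137.28], [-74.86, 254.86], [10.95, 109.41], [-158.01, 158.01]. Speed limits (degrees/s): [136.94, 136.94, 180, 180, 180, 180, 180].

INTERFACE

Orientations are given as [roll, pitch, yaw] about the fixed x, y, z axes, in that order (R = Rz(yaw) Ry(pitch) Rx(roll)).
In Python, from cell import manip, vision, workorder gives the robot as it stands.
- The arm moves only by the tool apply_moves, never from a script. Its argument "motion" is one flat list of numbers, 5 for each row, row after row: the shift along the world's x, y, z in m, then the turn about the world's z in rad, then the opening in per cent of the stroke, from 0 (shut) to 100 (fully open). A call has 1 to 5 rows; each row is the pose to reach, as a shift and turn from the pose commanded when the call began; what a row does not reach only later rows make up. A row lasts 1/10 s, in which the tool goes at most 50 mm and 8.59 degrees, less where a joint would pass 70% of its speed; a pose out of reach is approached as far as the arm can. A call with a gripper value outside its range is refused whole. The fingers move at their own pace and stop on an object; "newtons" is the grip in N (left out, the last holds). Time passes only in rows, so rows that repeat a pose let the fingers close. It gives the time, the measured TCP pose, the force and the opening at its end, in the units of the state.
- manip.observe(): the state, without advancing time (a new reading comes with each control period).
- vision.read_camera(name): name is "scene" or "side" or "wrist"; returns the picture (480x640x3 uint8, red, green, blue); there is no depth.
- vision.camera_info(name): a dict with "fx", "fy", "cx", "cy" (pixels), "k1" (the pictures are not rectified: a ray, as slopes to the right and down, at radius r is drawn at 1 + k1 r^2 times it, then the intrinsics apply), "pose" (4x4, takes a point from camera to world coordinates). Camera axes: x right, y down, z forward; pixel columns grow to the right and rows downward; lengths in mm; the calibration is good to about 2 mm. A picture is of the moment at which its call begins: read the wrist's pose just before it. camera_info takes no time and is no camera call; for the wrist camera it gives the pose at the moment of the call.
- workorder.close_job(): hands the job in, once; it reports no verdict.
The state is a dict: "clock": time; "joint_pos": joint angles; "joint_vel": joint speeds; "joint_torque": joint torques, N m; "tcp_pos": TCP position; "ee_rot": TCP orientation; "ft_force": force on the tool from outside, world axes, zero at the start; "wrist_torque": the same for the moment, N m; "grip_width": finger opening in mm.
Only numpy, scipy, OpenCV 4.12 (cv2) and the standard library are available. Lean on these libraries where they do the work, as an engineer would, in place of code of your own. Each camera call takes 0.05 s, during which the arm holds its last target. There are 200 camera calls.

## Working session

There is one attempt and no reset: what is moved stays moved. The work goes in short steps, Python scripts to look and compute and a tool call to move; the robot and the scene stay as the last step left them, time stands still between calls to the robot, and variables do not carry over. Pictures are saved under pics/ and viewed, about 8 in all and at most 12, crops included, and the job is handed in when it is done.

Besides the shell and the picture viewer there is one more tool, called after "Emit:" as name(argument=value, ...) on one line, values as JSON. apply_moves: Moves the arm, as the interface text tells. Its arguments: {"type":"object","properties":{"motion":{"type":"array"},"newtons":{"type":"number"}},"required":["motion"]}

```bash
mkdir -p pics; ls
python3 - <<'E'
from cell import manip, vision
import cv2,numpy as np
for n in ("scene","side","wrist"):
    i=vision.camera_info(n); print(n,{k:(np.round(v,3).tolist()) for k,v in i.items()})
    if n!="wrist": cv2.imwrite(f"pics/{n}0.png",vision.read_camera(n)[:,:,::-1])
print(manip.observe(), manip.grip_point_offset)
E
```

```text
pics
scene {'fx': 563.332, 'fy': 563.332, 'cx': 316.202, 'cy': 241.103, 'k1': 0.059, 'pose': [[-0.328, 0.51, -0.795, 1462.228], [0.945, 0.181, -0.274, 329.921], [0.004, -0.841, -0.541, 816.835], [0.0, 0.0, 0.0, 1.0]]}
side {'fx': 508.259, 'fy': 508.259, 'cx': 321.848, 'cy': 239.674, 'k1': -0.088, 'pose': [[0.893, -0.349, 0.284, 199.202], [-0.45, -0.675, 0.585, -626.516], [-0.012, -0.65, -0.76, 980.877], [0.0, 0.0, 0.0, 1.0]]}
wrist {'fx': 368.729, 'fy': 368.729, 'cx': 314.292, 'cy': 236.676, 'k1': -0.056, 'pose': [[0.431, 0.86, 0.273, 209.018], [0.902, -0.411, -0.131, 620.386], [-0.001, 0.302, -0.953, 383.033], [0.0, 0.0, 0.0, 1.0]]}
{'clock': 0.1, 'joint_pos': array([-68.24974034,  30.77232999,  -0.25308709,  88.16239359,
         0.14745476,  61.15181584,  -4.08061899]), 'joint_vel': array([-0.04815253, -0.12294684, -0.01399308, -0.09693886, -0.00857739,
        0.08946828, -0.02782841]), 'joint_torque': array([ 1.81816544e-03, -5.72076344e+01,  9.93403494e-01, -2.52228302e+01,
       -5.61870891e-02,  1.33743603e-02,  2.68879796e-05]), 'tcp_pos': array([280.04777365, 585.94872158, 213.15424576]), 'ee_rot': array([-1.79913975e+02,  5.69846178e-03,  1.54457920e+02]), 'ft_force': array([-0.02411947, -0.92669111, -0.58315723]), 'wrist_torque': array([-0.00973226, -0.04168699, -0.0393191 ]), 'grip_width': 87.92703438369324} 18.700000000000003
```

View pics/scene0.png

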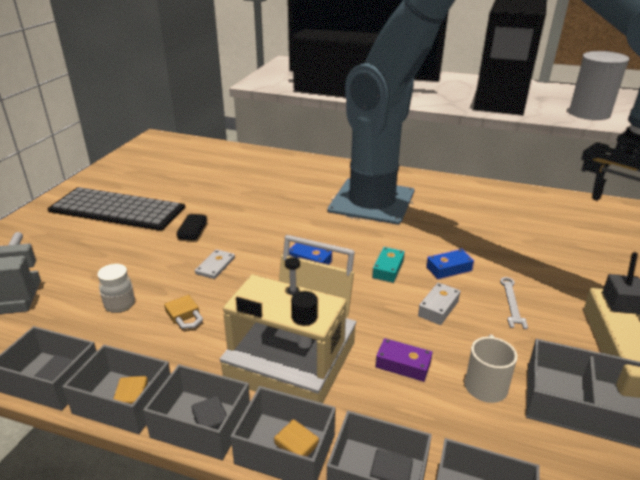

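View pics/side0.png

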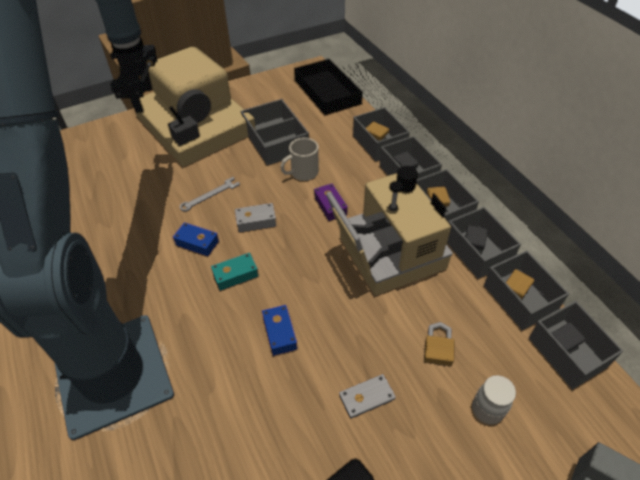

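The scene view shows the machine at (290,330). There are two grey plates. The one at scene (440,302) / side (256,217) shows thick sides. The one at scene (215,264) / side (367,395) looks thin. Blue, teal and purple blocks are decoys. I'll confirm in enlarged crops.

Run:
```python
import cv2,numpy as np
a=cv2.imread("pics/scene0.png");b=cv2.imread("pics/side0.png")
r=lambda i,x,y,w,h,s:cv2.resize(i[y:y+h,x:x+w],None,fx=s,fy=s,interpolation=cv2.INTER_CUBIC)
cv2.imwrite("pics/c1.png",r(a,205,225,264,175,3))
cv2.imwrite("pics/c2.png",r(b,225,155,240,150,3.33333))
```

```text
(no output)
```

View pics/c1.png

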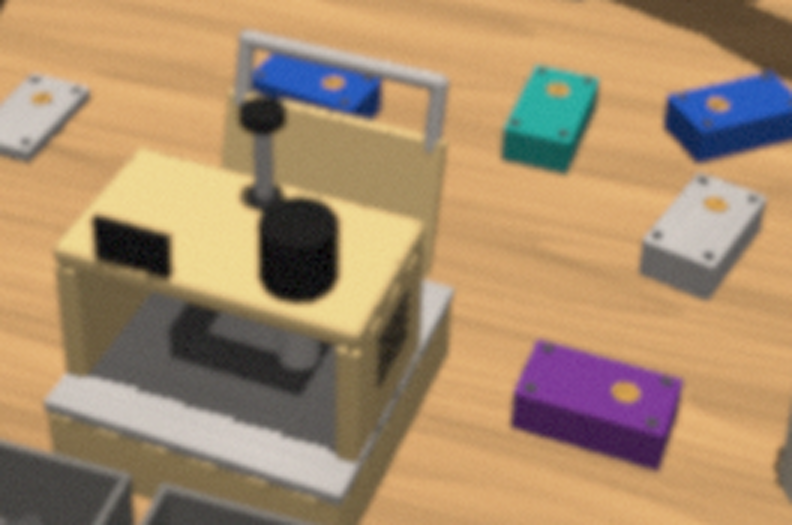

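View pics/c2.png

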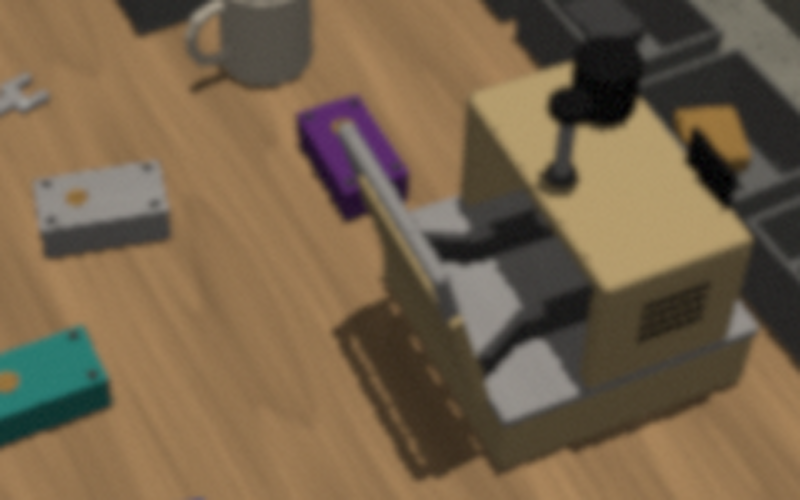

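```bash
cat > h.py <<'E'
import numpy as np,cv2
from cell import manip,vision
from scipy.optimize import least_squares
def proj(P,n):
    i=vision.camera_info(n);T=np.linalg.inv(np.array(i["pose"]));P=np.atleast_2d(P)
    c=P@T[:3,:3].T+T[:3,3];s=c[:,:2]/c[:,2:];s=s*(1+i["k1"]*(s**2).sum(1,keepdims=True))
    return s*[i["fx"],i["fy"]]+[i["cx"],i["cy"]]
def ray(px,n,z):
    i=vision.camera_info(n);T=np.array(i["pose"]);d=(np.array(px,float)-[i["cx"],i["cy"]])/[i["fx"],i["fy"]];s=d.copy()
    for _ in range(20): s=d/(1+i["k1"]*(s@s))
    v=T[:3,:3]@[*s,1];return T[:3,3]+v*(z-T[2,3])/v[2]
def place(p,L):
    c,s=np.cos(p[2]),np.sin(p[2]);L=np.atleast_2d(np.array(L,float))
    return np.c_[p[0]+c*L[:,0]-s*L[:,1],p[1]+s*L[:,0]+c*L[:,1],L[:,2]]
E
python3 - <<'E'
from h import *
o1=lambda u,v:(205+u/3,225+v/3)
o2=lambda u,v:(225+u*.3,155+v*.3)
S=[((63,-100,165),o1(142,150)),((63,100,165),o1(425,228)),((175,-100,165),o1(60,250)),((175,100,165),o1(355,337)),((85,0,235),o1(263,112)),((200,-100,60),o1(45,403)),((200,100,60),o1(345,497)),((0,100,60),o1(452,288))]
D=[((63,100,165),o2(470,100)),((63,-100,165),o2(608,292)),((175,-100,165),o2(750,240)),((0,-100,60),o2(500,422)),((200,-100,60),o2(755,330)),((85,0,235),o2(575,103))]
B=[(-70,o1(240,38),"scene"),(70,o1(447,78),"scene"),(70,o2(345,127),"side"),(-70,o2(448,305),"side")]
def f(p):
    r=[]
    for n,l in (("scene",S),("side",D)):
        r.append((proj(place(p,[a for a,_ in l]),n)-[b for _,b in l]).ravel())
    s,c=np.sin(p[3]),np.cos(p[3])
    for y,px,n in B: r.append((proj(place(p,[-140*s-5*c,y,60+140*c-5*s]),n)-px).ravel())
    return np.concatenate(r)
m=least_squares(f,[700,0,0,.2],loss="soft_l1",x_scale=[100,100,1,1]);np.save("m.npy",m.x)
print("machine",m.x[:2],np.degrees(m.x[2:]),f(m.x).round(1))
C=[(50,28),(50,-28),(-50,-28),(-50,28)]
s1=np.array([o1(*q) for q in [(703,175),(768,203),(708,268),(642,243)]]);s2=np.array([o2(*q) for q in [(35,182),(158,163),(168,205),(43,228)]])
W1=np.array([ray(q,"scene",34) for q in s1]);W2=np.array([ray(q,"side",34) for q in s2])
for W in (W1,W2):
    print(W[:,:2].round(),np.linalg.norm(np.roll(W,-1,0)-W,axis=1).round(), W.mean(0).round(1))
print("cover",ray((215,264),"scene",14),ray((367,395),"side",14))
for nm,q,z in(("mug",(493,370),45),("wrench",(513,303),5),("purple",(405,355),34),("teal",(389,260),34),("blue",(450,258),34),("blue2",(310,252),34),):print(nm,ray(q,"scene",z).round())
E
```

```text
machine [601.98638023  20.15124602] [-3.05494695 14.13108913] [-2.1 -1.4 -0.1 -2.9 -4.  -0.7  1.  -0.8 -1.2 -0.9 -1.1  0.1 -1.6  0.
 -0.4 -0.2 -3.  -3.4 -1.7 -1.7  0.6 -2.2  0.8 -1.3  0.  -2.3 -2.5 -2.
  0.7  0.6 -3.9  1.8  0.   0.2 -2.8 -9.5]
[[388. 259.]
 [406. 310.]
 [497. 279.]
 [485. 230.]] [ 54.  95.  51. 101.] [443.8 269.5  34. ]
[[400. 297.]
 [493. 271.]
 [483. 226.]
 [388. 248.]] [97. 47. 97. 50.] [441.1 260.7  34. ]
cover [ 465.59890087 -277.61605142   14.        ] [ 457.00504493 -288.43146817   14.        ]
mug [637. 394.  45.]
wrench [366. 424.   5.]
purple [643. 231.  34.]
teal [334. 129.  34.]
blue [276. 268.  34.]
blue2 [366. -64.  34.]
```

Grey block at c1 (703,222), with deep sides and measuring about 100x52 at height 34, is the case. The grey plate at the other side is the thin cover. The machine is at about (602,20), yaw -3°, with the door ajar by about 14°. I'll move above the bar.

Emit:
apply_moves(motion=[0.283,-0.564,0.11,-1.169,100,0.283,-0.564,0.11,-1.169,100,0.283,-0.564,0.11,-1.169,100,0.283,-0.564,0.11,-1.169,100,0.283,-0.564,0.11,-1.169,100])

```text
clock: 0.6
tcp_pos: [391.1, 364.3, 256.9]
ee_rot: [-180.0, 0.0, 111.1]
ft_force: [0.8, -0.0, 0.0]
grip_width: 88.3
```

Emit:
apply_moves(motion=[0.172,-0.342,0.07,-0.42,30,0.172,-0.342,0.07,-0.42,30,0.172,-0.342,0.07,-0.42,30,0.172,-0.342,0.07,-0.42,30,0.172,-0.342,0.07,-0.42,30])

```text
clock: 1.1
tcp_pos: [501.5, 144.8, 302.1]
ee_rot: [-180.0, -0.0, 87.4]
ft_force: [0.3, 0.4, -0.8]
grip_width: 50.1
```

Run:
```python
from h import *
print(manip.observe()["tcp_pos"],manip.observe()["ee_rot"]);print(vision.camera_info("wrist")["pose"])
m=np.load("m.npy")
P=[(63,-100,165),(63,100,165),(85,0,235),(0,100,60),(0,-100,60)]
s,c=np.sin(m[3]),np.cos(m[3])
P+=[(-140*s-5*c+dx,y,60+140*c-5*s) for y in(-70,70) for dx in (0,)]
im=vision.read_camera("wrist")[:,:,::-1].copy();q=proj(place(m,P),"wrist")
cv2.imwrite("pics/w1raw.png",im)
print(q.round())
for a in q: cv2.circle(im,tuple(int(v) for v in a),4,(0,0,255),1)
cv2.imwrite("pics/w1.png",im)
```

```text
[501.48271878 144.78274273 302.10754504] [-1.79986197e+02 -6.53556642e-03  8.74348898e+01]
[[ 9.98993389e-01 -4.31791893e-02 -1.21558859e-02  5.04306541e+02]
 [-4.48364290e-02 -9.52826339e-01 -3.00186046e-01  2.23258940e+02]
 [ 1.37934181e-03  3.00428902e-01 -9.53803215e-01  4.72007394e+02]
 [ 0.00000000e+00  0.00000000e+00  0.00000000e+00  1.00000000e+00]]
[[470. 407.]
 [500. 226.]
 [548. 370.]
 [402. 201.]
 [391. 350.]
 [381. 407.]
 [391. 271.]]
```

View pics/w1.png

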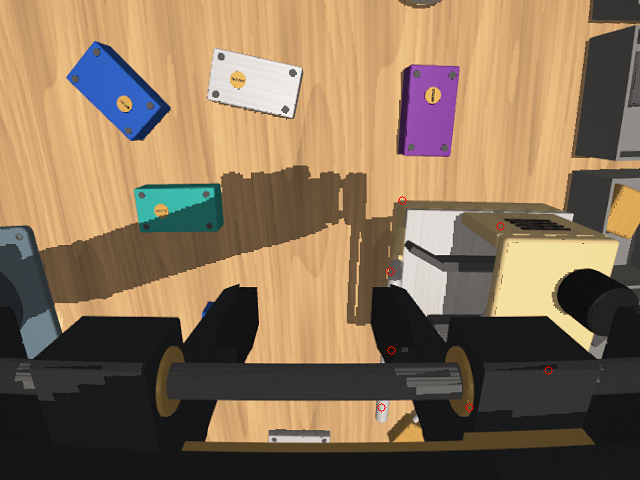

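The wrist view shows the case at (255,83), the bed corner at about (406,209), the hood corner at about (503,238) and the bar's far end at about (382,420). The machine sits about 9 mm further -y than I fitted. I'll refit with these points and the case corners.

Run:
```python
from h import *
im=cv2.imread("pics/w1raw.png");m=np.load("m.npy")
P=[((0,100,60),(406,209)),((63,100,165),(502,238))]
s,c=np.sin(m[3]),np.cos(m[3])
def f(p): 
    a=(proj(place([*p,m[2]],[q for q,_ in P]),"wrist")-[b for _,b in P])
    b=proj(place([*p,m[2]],[-140*s-5*c,-70,60+140*c-5*s]),"wrist")-[382,418]
    return np.r_[a.ravel(),b.ravel()]
r=least_squares(f,m[:2]);print(r.x,f(r.x).round(1))
# case top: bright low-saturation blob
hsv=cv2.cvtColor(im,cv2.COLOR_BGR2HSV);k=((hsv[...,1]<25)&(hsv[...,2]>150)).astype(np.uint8);k[:, :195]=0;k[:,315:]=0;k[:35]=0;k[130:]=0
k=cv2.morphologyEx(k,cv2.MORPH_CLOSE,np.ones((15,15)))
cn=max(cv2.findContours(k,0,2)[0],key=cv2.contourArea);bx=cv2.boxPoints(cv2.minAreaRect(cn))
W=np.array([ray(b,"wrist",34) for b in bx]);print(bx,W.round(1),np.linalg.norm(np.roll(W,-1,0)-W,axis=1),W.mean(0))
d=np.roll(W,-1,0)-W;print(np.degrees(np.arctan2(d[:,1],d[:,0])))
cv2.imwrite("pics/w2.png",cv2.resize(im[190:440,350:620],None,fx=2.4,fy=2.4,interpolation=2))
```

```text
[604.49574209   8.79204997] [-1.6  1.4 -0.3  0.   1.6 -1.5]
[[203.22928   98.237656]
 [214.3001    47.62814 ]
 [303.05313   67.04286 ]
 [291.9823   117.652374]] [[387.6 245.5  34. ]
 [406.7 297.2  34. ]
 [502.2 271.3  34. ]
 [486.2 218.2  34. ]] [ 55.07472891  98.98504009  55.40936266 102.29117408] [445.65440358 258.06236271  34.        ]
[  69.73700102  -15.17642825 -106.80858484  164.52723961]
```

View pics/w2.png

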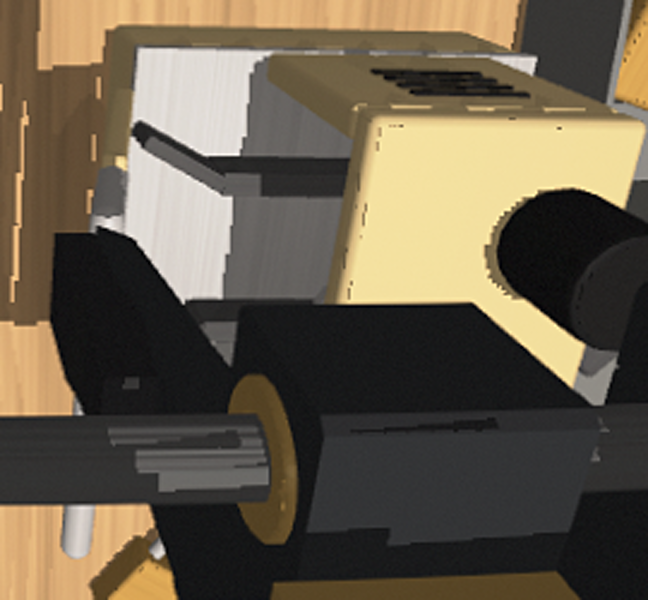

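Run:
```python
from h import *
m=np.load("m.npy")
P=[((0,100,60),(406,209)),((63,100,165),(502,235)),((175,100,165),(616,238))]
def f(p): 
    s,c=np.sin(p[3]),np.cos(p[3])
    a=(proj(place(p,[q for q,_ in P]),"wrist")-[b for _,b in P])
    b=proj(place(p,[(-140*s-5*c,y,60+140*c-5*s) for y in (70,-70)]),"wrist")-[(395,262),(381.7,418)]
    return np.r_[a.ravel(),b.ravel()]
r=least_squares(f,m,x_scale=[100,100,1,1]);print(r.x[:2],np.degrees(r.x[2:]),f(r.x).round(1));np.save("m.npy",r.x)
p=r.x;s,c=np.sin(p[3]),np.cos(p[3]);print("bar",place(p,[(-140*s-5*c,0,60+140*c-5*s),(-140,0,55),(-50,0,60),(85,0,235)]))
```

```text
[599.88169925  16.74755278] [-5.77459292 12.6590914 ] [-1.4 -5.   0.1 -1.9  1.2  0.2  2.  11.9 -2.4 -8.5]
bar [[564.50274412  20.32536649 195.50102871]
 [460.59214001  30.83366961  55.        ]
 [550.1354281   21.77830879  60.        ]
 [684.45036022   8.19526756 235.        ]]
```

Run:
```python
from h import *
m=np.load("m.npy")
P=[((0,100,60),(406,209)),((63,100,165),(502,235)),((175,100,165),(616,238))]
def f(p): 
    s,c=np.sin(p[3]),np.cos(p[3])
    a=(proj(place(p,[q for q,_ in P]),"wrist")-[b for _,b in P])
    b=proj(place(p,[(-140*s-5*c,y,60+140*c-5*s) for y in (70,-70)]),"wrist")-[(394,278),(381.7,419)]
    return np.r_[a.ravel(),b.ravel()]
r=least_squares(f,m,x_scale=[100,100,1,1]);print(r.x[:2],np.degrees(r.x[2:]),f(r.x).round(1));np.save("m.npy",r.x)
p=r.x;s,c=np.sin(p[3]),np.cos(p[3]);print("bar",place(p,[(-140*s-5*c,0,60+140*c-5*s),(-140,0,55),(-50,0,60),(85,0,235)]))
```

```text
[602.76183469  11.21510151] [-3.91502553 13.70136306] [-1.8 -0.5 -0.4  1.6  1.4 -0.2  0.3  2.7  0.1 -4.6]
bar [[564.8322602   13.81087374 194.83178166]
 [463.08853759  20.77387115  55.        ]
 [552.8785143   14.62894781  60.        ]
 [687.56347936   5.4115628  235.        ]]
```

Emit:
apply_moves(motion=[0.063,-0.131,-0.02,0,57,0.063,-0.131,-0.02,0,57,0.063,-0.131,-0.02,0,57,0.063,-0.131,-0.07,0,57,0.063,-0.131,-0.09,0,57])

```text
clock: 1.65
tcp_pos: [562.4, 14.0, 208.3]
ee_rot: [-179.8, 0.1, 87.2]
ft_force: [-0.0, 1.1, 1.4]
grip_width: 50.2
```

Emit:
apply_moves(motion=[0,0,-0.036,0,57,0,0,-0.036,0,0,0,0,-0.036,0,0,0,0,-0.036,0,0,0,0,-0.036,0,0], newtons=15)

```text
clock: 2.15
tcp_pos: [565.4, 15.8, 177.6]
ee_rot: [179.8, -0.0, 87.4]
ft_force: [0.4, 0.4, 0.1]
grip_width: 20.4
```

Emit:
apply_moves(motion=[0,0,0,0,0,0,0,0,0,0,0,0,0,0,0])

```text
clock: 2.45
tcp_pos: [564.4, 15.7, 176.2]
ee_rot: [180.0, -0.0, 87.4]
ft_force: [0.6, 0.1, 0.4]
grip_width: 0.8
```

Run:
```python
from h import *
a=vision.read_camera("wrist")[:,:,::-1];b=vision.read_camera("side")[:,:,::-1];s=vision.read_camera("scene")[:,:,::-1]
t=[cv2.resize(a,(400,300)),cv2.resize(b[110:290,280:520],(400,300)),cv2.resize(s[200:380,200:440],(400,300)),cv2.resize(a[240:480,160:480],(400,300))]
cv2.imwrite("pics/t1.png",np.vstack([np.hstack(t[:2]),np.hstack(t[2:])]))
```

```text
(no output)
```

View pics/t1.png

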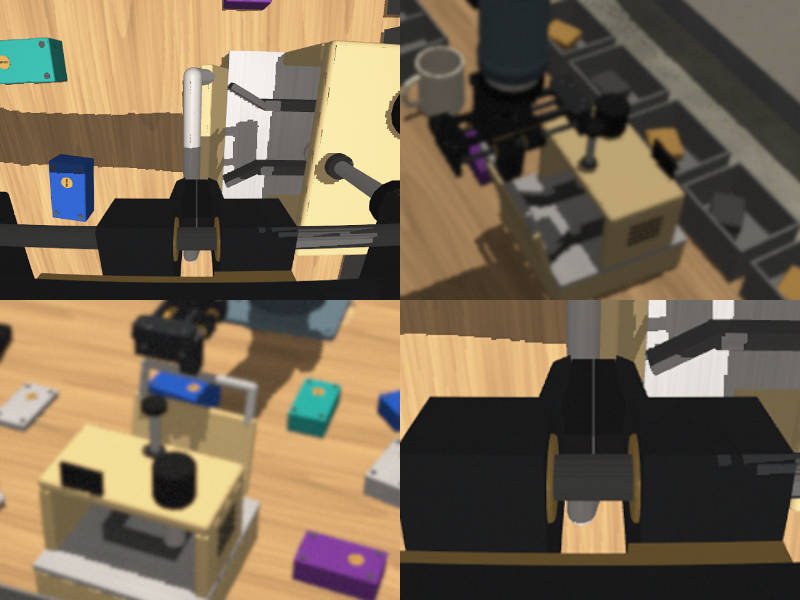

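Run:
```python
from h import *
for z in (150,160,170,180,190,200): print(z,ray((308,108),"wrist",z+6).round(),ray((303,418),"wrist",z).round(), ray((375,112),"wrist",60).round(),ray((375,296),"wrist",85).round(),ray((378,150),"wrist",85).round())
```

```text
150 [565. 100. 156.] [551. -94. 150.] [613.  99.  60.] [609. -39.  85.] [611.  73.  85.]
160 [565. 100. 166.] [552. -85. 160.] [613.  99.  60.] [609. -39.  85.] [611.  73.  85.]
170 [565. 100. 176.] [553. -75. 170.] [613.  99.  60.] [609. -39.  85.] [611.  73.  85.]
180 [565.  99. 186.] [554. -65. 180.] [613.  99.  60.] [609. -39.  85.] [611.  73.  85.]
190 [565.  99. 196.] [554. -56. 190.] [613.  99.  60.] [609. -39.  85.] [611.  73.  85.]
200 [565.  99. 206.] [555. -46. 200.] [613.  99.  60.] [609. -39.  85.] [611.  73.  85.]
```

Run:
```python
from h import *
b=vision.read_camera("side")[:,:,::-1];s=vision.read_camera("scene")[:,:,::-1]
t=[cv2.resize(b[120:240,300:400],(500,600),interpolation=2)[:,:400],cv2.resize(s[190:280,245:365],(800,600),interpolation=2)[:, :400]]
def d(n,im,x,y,k):
    for z,c in((176.2,(0,0,255)),(240,(0,255,0))):
        q=(proj([564.4,15.7,z],n)[0]-[x,y])*k;cv2.circle(im,(int(q[0]),int(q[1])),5,c,2)
    m=np.load("m.npy");S,C=np.sin(m[3]),np.cos(m[3])
    for y0 in(-70,0,70):
        q=(proj(place(m,(-140*S-5*C,y0,60+140*C-5*S)),n)[0]-[x,y])*k;cv2.circle(im,(int(q[0]),int(q[1])),5,(255,0,0),2)
t=[np.ascontiguousarray(i) for i in t];d("side",t[0],300,120,5);d("scene",t[1],245,190,6.667)
cv2.imwrite("pics/t2.png",np.hstack(t))
```

```text
(no output)
```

View pics/t2.png

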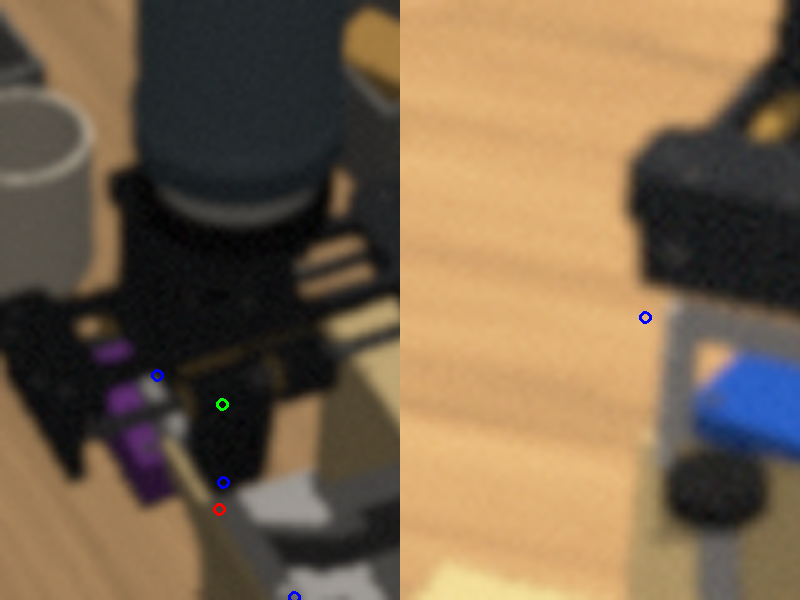

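Run:
```python
from h import *
for z in (176,195,240,300):
    print(z,"scene",proj([564.4,15.7,z],"scene").round(1),"side",proj([564.4,15.7,z],"side").round(1))
o=manip.observe();print(o["tcp_pos"],o["ft_force"],o["grip_width"])
a=cv2.imread("pics/side0.png")
b=vision.read_camera("side")[:,:,::-1];s=vision.read_camera("scene")[:,:,::-1]
t=[cv2.resize(b[150:270,300:420],(400,400),interpolation=2),cv2.resize(s[200:320,235:355],(400,400),interpolation=2)]
cv2.imwrite("pics/t3.png",np.hstack(t))
```

```text
176 scene [[314.  252.8]] side [[343.9 222. ]]
195 scene [[314. 245.]] side [[344.  215.9]]
240 scene [[314.  225.9]] side [[344.5 200.9]]
300 scene [[314.1 199.1]] side [[345.1 179.3]]
[564.21204728  15.62940579 175.82221928] [ 0.11846962 -0.52324127 -0.16528912] 0.6111375350691649
```

View pics/t3.png

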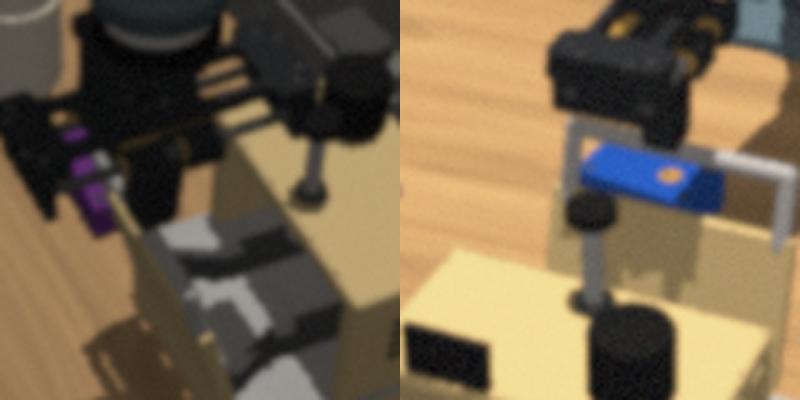

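The scene crop shows the finger tips ending right at the bar's top edge, at about row 242, and not below it. The fingers closed above the bar. I'll reopen, go lower and close again, watching the force.

Emit:
apply_moves(motion=[0,0,0.02,0,57,0,0,0.02,0,57,0,0,0.02,0,57,0,0.008,0,0,57,0,0.008,-0.022,0,57])

```text
clock: 3.3
tcp_pos: [564.5, 24.9, 153.1]
ee_rot: [179.9, -0.1, 87.5]
ft_force: [-0.6, 0.5, 0.1]
grip_width: 38.0
```

Emit:
apply_moves(motion=[0,0,0,0,0,0,0,0,0,0,0,0,0,0,0,0,0,0,0,0,0,0,0,0,0])

```text
clock: 3.8
tcp_pos: [563.7, 23.4, 154.5]
ee_rot: [-180.0, -0.0, 87.4]
ft_force: [-4.5, -0.3, 5.0]
grip_width: 11.1
```

Run:
```python
from h import *
t=manip.observe()["tcp_pos"];print(t,manip.observe()["ft_force"])
for dz in(0,10,20,30,40): print(dz,proj(t+[0,0,dz],"wrist").round())
im=vision.read_camera("wrist")[:,:,::-1];cv2.imwrite("pics/w5.png",im[60:460,100:540])
```

```text
[563.71270502  23.41410904 154.46529287] [-4.52680112 -0.31734055  4.98318499]
0 [[315. 284.]]
10 [[315. 293.]]
20 [[315. 303.]]
30 [[315. 314.]]
40 [[316. 326.]]
```

View pics/w5.png

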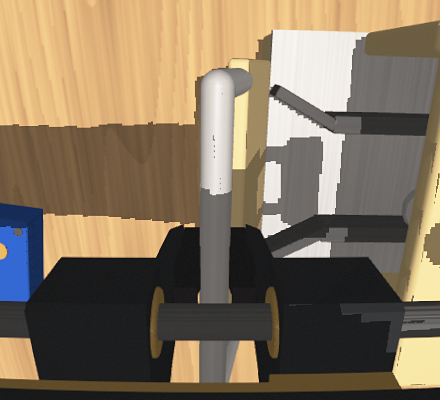

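Emit:
apply_moves(motion=[0,0,0,0,35,0,0,0.008,0,35,-0.002,0,0.012,0,0,-0.002,0,0.012,0,0,-0.002,0,0.012,0,0])

```text
clock: 4.35
tcp_pos: [563.0, 23.7, 166.6]
ee_rot: [179.9, -0.0, 87.4]
ft_force: [-0.4, 0.6, 6.8]
grip_width: 11.4
```

Emit:
apply_moves(motion=[-0.01,0.001,-0.003,0,0,-0.026,0.002,-0.01,0,0,-0.046,0.003,-0.023,0,0])

```text
clock: 4.65
tcp_pos: [517.9, 26.6, 143.7]
ee_rot: [179.7, -0.0, 87.4]
ft_force: [4.7, 0.9, -2.1]
grip_width: 11.8
```

Emit:
apply_moves(motion=[-0.018,0.001,-0.016,0,0,-0.033,0.002,-0.036,0,0,-0.045,0.003,-0.057,0,0,-0.052,0.003,-0.08,0,0])

```text
clock: 5.05
tcp_pos: [465.1, 30.1, 62.8]
ee_rot: [179.8, -0.0, 87.4]
ft_force: [5.4, 1.6, 0.1]
grip_width: 11.2
```

Emit:
apply_moves(motion=[-0.003,0,-0.019,0,0,-0.004,0,-0.036,0,0,-0.004,0,-0.04,0,0])

```text
clock: 5.35
tcp_pos: [461.8, 29.9, 22.7]
ee_rot: [179.8, -0.0, 87.4]
ft_force: [-1.0, 0.7, 19.8]
grip_width: 11.3
```

Emit:
apply_moves(motion=[0,0,0,0,24,0,0,0,0,24,0,0,0,0,24,0,0,0.05,0,24,0,0,0.1,0,24])

```text
clock: 5.85
tcp_pos: [458.5, 29.1, 122.8]
ee_rot: [-179.7, 0.1, 87.4]
ft_force: [1.0, 0.7, 0.2]
grip_width: 21.0
```

Emit:
apply_moves(motion=[0,0,0.05,0.15,100,0,0.05,0.05,0.3,100,0.0,0.1,0.05,0.45,100,-0.0,0.14,0.05,0.6,100,0,0.14,0.05,0.75,100])

```text
clock: 6.35
tcp_pos: [459.2, 176.2, 172.9]
ee_rot: [179.9, -0.1, 131.3]
ft_force: [0.0, -0.7, -0.4]
grip_width: 59.1
```

Emit:
apply_moves(motion=[-0.015,0,0,0.15,100,-0.015,0,0,0.3,100,-0.015,0,0,0.45,100,-0.015,0,0,0.6,100])

```text
clock: 6.75
tcp_pos: [444.7, 169.5, 172.7]
ee_rot: [-180.0, -0.0, 165.1]
ft_force: [0.7, -0.2, -0.2]
grip_width: 88.0
```

Run:
```python
from h import *
o=manip.observe();print(o["clock"],o["tcp_pos"],o["ee_rot"],o["ft_force"])
im=vision.read_camera("wrist")[:,:,::-1];s=vision.read_camera("side")[:,:,::-1]
cv2.imwrite("pics/w6.png",np.vstack([np.hstack([im[:,:],])[:400],cv2.resize(s[130:330,220:540],(640,400))])[:, :][::1])
a=cv2.resize(im,(560,420));b=cv2.resize(s[160:310,280:520],(560,350))
cv2.imwrite("pics/w6.png",cv2.resize(np.vstack([a,b]),(436,600)))
cv2.imwrite("pics/w6raw.png",im)
```

```text
6.75 [444.68313373 169.48678948 172.73188609] [-1.79976847e+02 -1.84497488e-02  1.65143789e+02] [ 0.67642839 -0.17827881 -0.17051612]
```

View pics/w6.png

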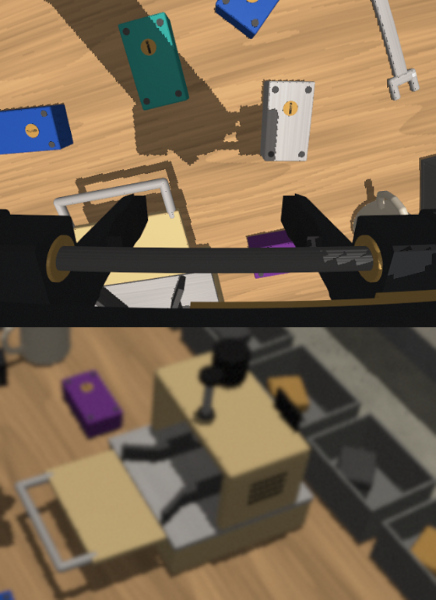

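Step 1 is done: the door lies flat, with the bar frame at the lower left of the side crop. The case is at about (290,120)/0.68 in the wrist view.

Run:
```python
from h import *
C=np.array([(266,82),(314,83),(305,161),(262,159)])/0.68125
W=np.array([ray(c,"wrist",34) for c in C]);print(W.round(1),W.mean(0));d=np.roll(W,-1,0)-W;print(np.linalg.norm(d,axis=1),np.degrees(np.arctan2(d[:,1],d[:,0])))
im=cv2.imread("pics/w6raw.png");g=np.zeros(im.shape[:2],np.uint8)+cv2.GC_BGD
cv2.rectangle(g,(375,105),(475,250),cv2.GC_PR_BGD,-1);cv2.fillPoly(g,[C.astype(int)],cv2.GC_PR_FGD)
cv2.grabCut(im,g,None,np.zeros((1,65)),np.zeros((1,65)),6,cv2.GC_INIT_WITH_MASK)
k=((g==1)|(g==3)).astype(np.uint8);cn=max(cv2.findContours(k,0,2)[0],key=cv2.contourArea)
b=cv2.boxPoints(cv2.minAreaRect(cn));W=np.array([ray(c,"wrist",34) for c in b]);print(b.round(),W.round(1),W.mean(0))
```

```text
[[384.6 249.8  34. ]
 [400.2 305.2  34. ]
 [493.9 279.   34. ]
 [476.5 225.3  34. ]] [438.79880495 264.79604867  34.        ]
[57.5428458  97.28934252 56.39772157 95.11286546] [  74.30803811  -15.62085295 -107.91271698  165.09613561]
[[379. 235.]
 [383. 115.]
 [462. 118.]
 [458. 238.]] [[476.3 220.3  34. ]
 [379.3 245.1  34. ]
 [397.6 306.6  34. ]
 [497.4 287.5  34. ]] [437.65524903 264.86493134  34.        ]
```

Emit:
apply_moves(motion=[-0.005,0.046,-0.02,-0.01,100,-0.005,0.092,-0.04,-0.01,100,-0.005,0.092,-0.085,-0.01,100,-0.005,0.092,-0.12,-0.01,100,-0.005,0.092,-0.145,-0.01,100])

```text
clock: 7.35
tcp_pos: [438.9, 261.2, 25.5]
ee_rot: [-179.9, -0.1, 164.0]
ft_force: [0.5, 0.4, -0.2]
grip_width: 87.8
```

Emit:
apply_moves(motion=[0,0,-0.018,0,100,0,0,-0.018,0,50,0,0,-0.018,0,50,0,0,-0.018,0,50,0,0,-0.018,0,50], newtons=25)

```text
clock: 7.85
tcp_pos: [441.0, 262.1, 11.0]
ee_rot: [179.9, 0.1, 164.2]
ft_force: [0.2, -0.6, 0.2]
grip_width: 58.1
```

Emit:
apply_moves(motion=[0,0,0,0,50,0,0,0,0,50,0,0,0,0,50,0,0,0.03,0,50,0,0,0.06,0,50])

```text
clock: 8.35
tcp_pos: [439.4, 261.1, 69.9]
ee_rot: [-179.9, -0.1, 164.2]
ft_force: [0.2, 0.2, 0.3]
grip_width: 43.8
```

The fingers closed without catching the case, as happened first with the bar. The real finger end seems higher than the reported TCP. I'll touch the case top with the half-closed fingers to measure it.

Emit:
apply_moves(motion=[0,0,-0.02,0,50,0,0,-0.025,0,50,0,0,-0.03,0,50])

```text
clock: 8.65
tcp_pos: [439.5, 261.2, 39.2]
ee_rot: [-179.9, -0.1, 164.2]
ft_force: [-0.5, 0.1, -0.2]
grip_width: 44.1
```

Emit:
apply_moves(motion=[0,0,-0.003,0,50,0,0,-0.006,0,50,0,0,-0.009,0,50])

```text
clock: 8.95
tcp_pos: [440.2, 261.6, 30.5]
ee_rot: [-180.0, -0.0, 164.2]
ft_force: [1.8, -0.1, 0.2]
grip_width: 43.9
```

Emit:
apply_moves(motion=[0,0,-0.003,0,50,0,0,-0.006,0,50,0,0,-0.009,0,50])

```text
clock: 9.25
tcp_pos: [440.3, 261.7, 21.6]
ee_rot: [180.0, 0.0, 164.2]
ft_force: [0.3, 0.3, 0.2]
grip_width: 43.9
```

Emit:
apply_moves(motion=[0,0,-0.003,0,50,0,0,-0.006,0,50,0,0,-0.009,0,50])

```text
clock: 9.55
tcp_pos: [440.2, 261.7, 12.6]
ee_rot: [180.0, 0.0, 164.2]
ft_force: [0.4, 0.3, -0.4]
grip_width: 44.0
```

Emit:
apply_moves(motion=[0,0,-0.002,0,50,0,0,-0.004,0,50,0,0,-0.006,0,50])

```text
clock: 9.85
tcp_pos: [440.3, 261.7, 9.3]
ee_rot: [180.0, -0.0, 164.2]
ft_force: [-14.5, -9.5, 61.5]
grip_width: 44.2
```

Contact is at reported z of about 11 where the top is 34, so the true finger tips are about 23 mm above the reported TCP. I'll open, go lower by that amount and grasp.

Emit:
apply_moves(motion=[0,0,0.03,0,100,0,0,0.05,0,100,0,0,0.05,0,100,0,0,0.05,0,100,0,0,0.05,0,100])

```text
clock: 10.35
tcp_pos: [439.6, 261.3, 55.9]
ee_rot: [-179.9, -0.1, 164.2]
ft_force: [-0.2, 0.2, 0.7]
grip_width: 82.2
```

Emit:
apply_moves(motion=[0,0,-0.03,0,100,0,0,-0.045,0,100,0,0,-0.055,0,100,0,0,-0.062,0,100])

```text
clock: 10.75
tcp_pos: [439.6, 261.2, -6.5]
ee_rot: [-179.9, -0.1, 164.2]
ft_force: [-0.5, -0.6, 0.4]
grip_width: 88.4
```

Emit:
apply_moves(motion=[0,0,-0.003,0,100,0,0,-0.006,0,40,0,0,-0.006,0,40,0,0,-0.006,0,40,0,0,-0.006,0,40])

```text
clock: 11.25
tcp_pos: [440.8, 262.3, -10.7]
ee_rot: [179.9, 0.1, 164.2]
ft_force: [0.5, 1.7, -0.5]
grip_width: 58.5
```

Emit:
apply_moves(motion=[0,0,0,0,40,0,0,0,0,40,0,0,0,0,40])

```text
clock: 11.55
tcp_pos: [440.8, 262.3, -10.7]
ee_rot: [179.9, 0.0, 164.2]
ft_force: [0.6, 2.7, 4.5]
grip_width: 55.8
```

Emit:
apply_moves(motion=[0,0,0.04,0,40,0,0,0.08,0,40,0,0,0.12,0.05,40,0.015,-0.03,0.12,0.1,40,0.03,-0.06,0.12,0.215,40])

```text
clock: 12.05
tcp_pos: [470.0, 201.6, 109.5]
ee_rot: [180.0, 0.0, 176.8]
ft_force: [0.3, 0.5, -5.0]
grip_width: 55.7
```

Emit:
apply_moves(motion=[0.02,-0.045,0,0.115,40,0.04,-0.09,0,0.115,40,0.06,-0.135,0,0.115,40,0.082,-0.184,0,0.115,40,0.082,-0.184,0,0.115,40])

```text
clock: 12.55
tcp_pos: [553.1, 8.1, 108.3]
ee_rot: [-179.7, -0.0, -177.5]
ft_force: [-0.1, -1.1, -3.3]
grip_width: 55.9
```

Emit:
apply_moves(motion=[0,0,-0.02,-0.1,40,0,0,-0.045,-0.1,40,0,0,-0.045,-0.1,40])

```text
clock: 12.85
tcp_pos: [548.1, 17.2, 60.4]
ee_rot: [-179.9, -0.5, 177.4]
ft_force: [-1.3, 0.2, -4.3]
grip_width: 55.8
```

Run:
```python
from h import *
o=manip.observe();print(o["clock"],o["tcp_pos"],o["ee_rot"],o["ft_force"]);print(vision.camera_info("wrist")["pose"])
im=vision.read_camera("wrist")[:,:,::-1];b=vision.read_camera("side")[:,:,::-1];s=vision.read_camera("scene")[:,:,::-1]
for n,i in(("wr",im),("si",b),("sc",s)):cv2.imwrite(f"pics/p_{n}.png",i)
t=np.vstack([cv2.resize(b[140:320,290:490],(333,300)),cv2.resize(s[230:380,200:366],(333,300))])
cv2.imwrite("pics/p.png",np.hstack([np.vstack([im,np.zeros((120,640,3),np.uint8)])[:, 180:640],t]))
```

```text
12.85 [548.12050022  17.23067881  60.43154072] [-179.91695893   -0.47418668  177.37705699] [-1.30621746  0.23002649 -4.29004832]
[[ 4.58131909e-02  9.54652125e-01  2.94177619e-01  4.70875869e+02]
 [ 9.98949472e-01 -4.34718660e-02 -1.44965264e-02  2.15470400e+01]
 [-1.05068964e-03  2.94532710e-01 -9.55640821e-01  2.30967796e+02]
 [ 0.00000000e+00  0.00000000e+00  0.00000000e+00  1.00000000e+00]]
```

View pics/p.png

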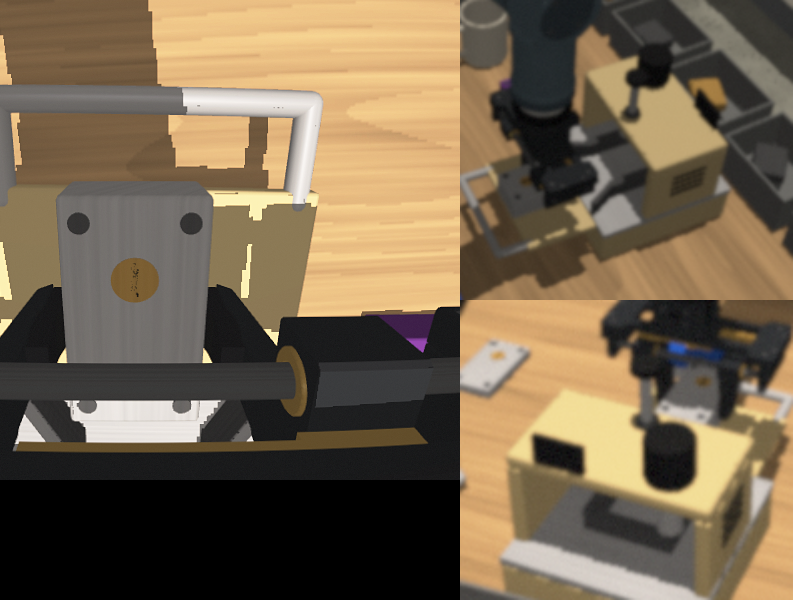

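Run:
```python
from h import *
import re
i=dict(vision.camera_info("wrist"))
for nm,p,z in(("panel corner (-100,80)",(497,194),60),("bar end (-146,70)",(503,96),55),("panel edge near",(478,325),60),("caseL",(238,196),103),("caseR",(392,196),103),("rail L?",(460,430),85)):print(nm,ray(p,"wrist",z).round(1))
# bar left end in full image
im=cv2.imread("pics/p_wr.png");print(im[100,120:200:4].mean(1).round())
```

```text
panel corner (-100,80) [510.9 108.8  60. ]
bar end (-146,70) [465.6 109.9  55. ]
panel edge near [583.  106.1  60. ]
caseL [498.3  -6.9 103. ]
caseR [500.8  48.7 103. ]
rail L? [630.4  91.2  85. ]
[192. 193. 194. 194. 192. 191. 192. 191. 190. 190. 192. 108. 114. 117.
 109. 109. 108. 107. 109. 109.]
```

Run:
```python
from h import *
for z in(30,40,55): print(z,ray((164,98),"wrist",z).round(1),ray((503,98),"wrist",z).round(1))
im=cv2.imread("pics/p_wr.png")
for r in (215,250,280): print(r,[tuple(int(v) for v in im[r,c]) for c in range(100,236,8)],[tuple(int(v) for v in im[r,c]) for c in range(470,510,5)])
```

```text
30 [457.8 -56.8  30. ] [465.6 122.3  30. ]
40 [458.6 -53.   40. ] [466.  117.4  40. ]
55 [459.7 -47.2  55. ] [466.5 110.   55. ]
215 [(138, 198, 239), (137, 197, 239), (136, 198, 239), (136, 198, 238), (136, 198, 239), (135, 196, 238), (135, 194, 237), (134, 196, 236), (77, 109, 128), (181, 241, 252), (85, 120, 140), (87, 122, 141), (85, 121, 141), (86, 122, 142), (86, 122, 142), (86, 123, 142), (86, 121, 141)] [(86, 122, 140), (84, 120, 138), (85, 121, 139), (86, 122, 140), (85, 121, 139), (96, 135, 164), (130, 191, 234), (131, 191, 235)]
250 [(141, 202, 243), (139, 202, 241), (137, 199, 240), (138, 200, 240), (138, 198, 239), (135, 198, 238), (135, 195, 237), (134, 196, 238), (85, 123, 159), (85, 120, 139), (182, 242, 252), (87, 123, 141), (85, 122, 140), (87, 122, 141), (86, 122, 140), (86, 122, 140), (85, 122, 140)] [(86, 122, 140), (85, 120, 139), (85, 121, 138), (85, 121, 139), (135, 193, 238), (131, 189, 233), (130, 187, 232), (132, 190, 233)]
280 [(127, 185, 231), (126, 185, 229), (126, 184, 229), (127, 184, 228), (126, 183, 229), (126, 184, 228), (127, 183, 228), (126, 183, 228), (127, 184, 229), (83, 118, 137), (181, 241, 252), (167, 235, 254), (85, 121, 139), (85, 121, 140), (85, 121, 139), (85, 122, 140), (86, 122, 140)] [(84, 121, 139), (85, 121, 139), (85, 121, 139), (134, 195, 238), (133, 193, 237), (133, 195, 236), (133, 194, 237), (134, 196, 238)]
```

Run:
```python
from h import *
A=(291.2,246.8);B=(314,291.2)
for z in(35,55,75,95):
    a,b=ray(A,"side",z),ray(B,"side",z);print(z,a.round(),b.round(),np.linalg.norm(a-b).round())
# panel edges in wrist at rows
for z in(55,60,75,80): print(z,[ray(p,"wrist",z).round(1)[:2].tolist() for p in((166,215),(495,215),(172,280),(484,280))])
```

```text
35 [476. 115.  35.] [468. -27.  35.] 143.0
55 [471.  99.  55.] [462. -40.  55.] 140.0
75 [465.  84.  75.] [457. -53.  75.] 137.0
95 [459.  68.  95.] [451. -65.  95.] 133.0
55 [[515.3, -55.0], [522.8, 111.3], [550.9, -57.8], [558.6, 109.1]]
60 [[514.1, -52.9], [521.4, 108.8], [548.8, -55.6], [556.3, 106.6]]
75 [[510.6, -46.5], [517.3, 101.3], [542.3, -49.0], [549.1, 99.3]]
80 [[509.4, -44.3], [515.9, 98.8], [540.1, -46.7], [546.8, 96.9]]
```

The door is level: the panel measures 162 mm wide at z=60. The machine is refined to about (605,22), yaw -3.5°. The held case lies lengthwise about 7 mm to the right of the centreline. I'll correct that and lower it.

Emit:
apply_moves(motion=[0.003,0.008,0,-0.015,40,0.003,0.008,-0.006,-0.015,40,0.003,0.008,-0.01,-0.015,40])

```text
clock: 13.3
tcp_pos: [555.6, 26.4, 53.9]
ee_rot: [180.0, 0.1, 176.6]
ft_force: [0.1, -0.6, -4.1]
grip_width: 55.7
```

Emit:
apply_moves(motion=[0,0,-0.002,0,40,0,0,-0.004,0,40,0,0,-0.005,0,40])

```text
clock: 13.6
tcp_pos: [555.0, 25.6, 49.3]
ee_rot: [180.0, -0.0, 176.5]
ft_force: [-5.7, 0.3, 13.1]
grip_width: 55.9
```

Emit:
apply_moves(motion=[0,0,0.002,0,80,0,0,0.002,0,80,0,0,0.002,0,80,0,0,0.03,0,80,0,0,0.06,0,80])

```text
clock: 14.1
tcp_pos: [554.4, 25.4, 108.7]
ee_rot: [-180.0, -0.1, 176.5]
ft_force: [0.1, 0.0, 0.1]
grip_width: 70.5
```

Emit:
apply_moves(motion=[-0.045,0.003,0,0,17,-0.076,0.005,0,0,17,-0.076,0.005,0,0,17,-0.076,0.005,0,0,17,-0.076,0.005,0,0,17])

```text
clock: 14.6
tcp_pos: [480.8, 30.6, 109.1]
ee_rot: [180.0, 0.1, 176.5]
ft_force: [0.1, 0.3, -0.1]
grip_width: 32.5
```

Emit:
apply_moves(motion=[0,0,0,0,17,0,0,-0.03,0,17,0,0,-0.055,0,17,0,0,-0.058,0,17])

```text
clock: 15.0
tcp_pos: [477.9, 30.3, 48.5]
ee_rot: [-179.9, -0.2, 176.5]
ft_force: [-0.5, -0.4, 0.0]
grip_width: 15.4
```

Run:
```python
from h import *
o=manip.observe();print(o["clock"],o["tcp_pos"],o["ee_rot"],o["ft_force"],o["grip_width"])
```

```text
15.0 [477.88083963  30.34110947  48.54828811] [-179.94351091   -0.2350025   176.51230261] [-0.54337369 -0.35520398  0.00878166] 15.385625663387126
```

Emit:
apply_moves(motion=[0.015,-0.001,0,0,17,0.03,-0.002,0,0,17,0.045,-0.003,0,0,17,0.06,-0.004,0,0,17,0.075,-0.005,0,0,17])

```text
clock: 15.5
tcp_pos: [554.7, 25.5, 51.3]
ee_rot: [-180.0, -0.0, 176.5]
ft_force: [-1.1, 0.2, -1.2]
grip_width: 14.8
```

Emit:
apply_moves(motion=[0.01,-0.001,0,0,17,0.02,-0.001,0,0,17,0.03,-0.002,0,0,17,0.04,-0.002,0,0,17])

```text
clock: 15.9
tcp_pos: [594.6, 23.5, 51.0]
ee_rot: [-180.0, -0.0, 176.5]
ft_force: [-2.4, -0.1, 1.3]
grip_width: 14.9
```

Emit:
apply_moves(motion=[0.005,0,0,0,17,0.01,-0.001,0,0,17,0.014,-0.001,0,0,17])

```text
clock: 16.2
tcp_pos: [608.3, 22.5, 50.8]
ee_rot: [-180.0, -0.0, 176.5]
ft_force: [-2.8, -0.5, 1.4]
grip_width: 15.3
```

Emit:
apply_moves(motion=[0.003,0,0,0,17,0.006,0,0,0,17])

```text
clock: 16.4
tcp_pos: [612.0, 22.6, 50.4]
ee_rot: [-180.0, -0.3, 176.5]
ft_force: [-13.0, 0.4, 9.7]
grip_width: 14.8
```

Emit:
apply_moves(motion=[0.002,0,0,0,17,0.003,0,0,0,17,0.003,0,0,0,17])

```text
clock: 16.7
tcp_pos: [611.8, 22.6, 49.9]
ee_rot: [-180.0, -0.6, 176.5]
ft_force: [-15.4, 0.8, 10.5]
grip_width: 14.7
```

Run:
```python
from h import *
o=manip.observe();print(o["clock"],o["tcp_pos"],o["ft_force"],o["wrist_torque"])
for n in("side","scene","wrist"):cv2.imwrite(f"pics/q_{n}.png",vision.read_camera(n)[:,:,::-1])
```

```text
16.7 [611.77020129  22.63789929  49.90612589] [-15.43760783   0.80108091  10.53027775] [ 0.08817134  3.03277849 -0.04153453]
```

Emit:
apply_moves(motion=[-0.01,0.001,0,0,17,-0.02,0.001,0.03,0,17,-0.02,0.001,0.08,0,17,-0.02,0.001,0.13,0,17,-0.02,0.001,0.18,0,17])

```text
clock: 17.35
tcp_pos: [597.6, 23.6, 233.1]
ee_rot: [180.0, 0.1, 176.5]
ft_force: [1.2, -0.3, 0.3]
grip_width: 15.0
```

Emit:
apply_moves(motion=[0,0,0.05,0,17,0,0,0.1,0,17,0,0,0.12,0,17,0.04,0,0.12,0,17,0.04,0,0.12,0,17])

```text
clock: 17.85
tcp_pos: [640.5, 23.9, 350.7]
ee_rot: [180.0, 0.2, 176.5]
ft_force: [0.2, -0.0, -0.7]
grip_width: 14.9
```

Run:
```python
from h import *
o=manip.observe();print(o["clock"],o["tcp_pos"],o["joint_vel"].round(1))
im=vision.read_camera("wrist")[:,:,::-1];cv2.imwrite("pics/r.png",im)
p=vision.camera_info("wrist");np.save("rp.npy",p["pose"]);print(np.round(p["pose"],3))
# centreline strip: sample world points along machine centreline at z=60/94 -> pixels
c=(606,22,np.radians(-3.5))
for z in(60,94): print(z,[(x,proj(place(c,(x,0,z)),"wrist")[0].round().astype(int).tolist()) for x in range(-150,90,20)])
```

```text
17.85 [640.45673321  23.85672788 350.71149085] [-0.2 -2.  -0.4  5.5  0.3  0.8 -0.6]
[[ 6.10000e-02  9.51000e-01  3.03000e-01  5.59792e+02]
 [ 9.98000e-01 -5.80000e-02 -1.80000e-02  2.90610e+01]
 [ 0.00000e+00  3.04000e-01 -9.53000e-01  5.19988e+02]
 [ 0.00000e+00  0.00000e+00  0.00000e+00  1.00000e+00]]
60 [(-150, [310, 25]), (-130, [311, 44]), (-110, [311, 63]), (-90, [311, 81]), (-70, [311, 99]), (-50, [311, 117]), (-30, [311, 134]), (-10, [311, 151]), (10, [311, 167]), (30, [311, 183]), (50, [311, 199]), (70, [311, 214])]
94 [(-150, [310, 17]), (-130, [310, 38]), (-110, [310, 58]), (-90, [310, 78]), (-70, [310, 98]), (-50, [310, 117]), (-30, [310, 135]), (-10, [310, 153]), (10, [311, 171]), (30, [311, 188]), (50, [311, 205]), (70, [311, 221])]
```

Run:
```python
import cv2,numpy as np
im=cv2.imread("pics/r.png");
for n,(a,b) in {"c":(296,326),"L":(240,248),"R":(372,380),"cR":(330,336),"cL":(285,291)}.items():
    p=im[30:300,a:b].mean(1);h=cv2.cvtColor(p[None].astype(np.uint8),cv2.COLOR_BGR2HSV)[0]
    print(n,[(r+30,int(h[r,1]),int(h[r,2])) for r in range(0,270) if r==0 or np.abs(p[r]-p[r-1]).max()>9])
for r in (90,130,180,195): 
    p=im[r-1:r+2].mean(0); print(r,[(c,int(p[c].max()),int(p[c].max()-p[c].min())) for c in range(120,520) if np.abs(p[c]-p[c-1]).max()>18])
```

```text
c [(30, 18, 145), (33, 15, 117), (34, 18, 100), (35, 89, 89), (36, 121, 99), (41, 119, 135), (42, 118, 162), (52, 119, 150), (65, 107, 150), (66, 93, 167), (113, 94, 133), (120, 98, 125), (152, 94, 103), (153, 34, 98), (154, 10, 103), (171, 14, 88), (175, 13, 96), (195, 58, 110), (197, 84, 143), (198, 80, 173), (200, 79, 223), (206, 87, 182), (207, 77, 113), (208, 47, 98), (209, 18, 100), (223, 46, 99), (224, 99, 106), (226, 101, 149), (227, 103, 210), (228, 99, 229), (229, 95, 206), (231, 91, 190), (232, 93, 172), (237, 93, 134), (238, 86, 118), (254, 66, 128), (256, 82, 124), (257, 83, 113), (258, 84, 94), (259, 70, 80), (260, 61, 71), (285, 68, 86), (286, 73, 105), (288, 82, 133), (289, 90, 196), (290, 90, 235)]
L [(30, 60, 93), (40, 84, 137), (53, 91, 146), (61, 96, 162), (66, 96, 135), (81, 104, 162), (87, 106, 145), (95, 106, 171), (98, 107, 177), (99, 106, 197), (101, 107, 188), (106, 105, 207), (115, 103, 221), (131, 95, 155), (143, 110, 102), (153, 48, 96), (154, 8, 96), (160, 14, 108), (167, 10, 98), (187, 16, 112), (191, 15, 169), (192, 13, 220), (198, 16, 158), (199, 15, 
[... 2378 characters left out ...]
, 4), (373, 171, 10), (374, 238, 8), (389, 228, 31), (390, 226, 86), (391, 225, 104), (422, 132, 64), (423, 57, 23), (430, 127, 76), (431, 163, 92), (502, 154, 56), (503, 208, 94)]
195 [(127, 187, 114), (128, 142, 87), (129, 96, 60), (130, 106, 42), (131, 145, 24), (132, 186, 13), (133, 207, 12), (141, 148, 9), (142, 131, 11), (143, 117, 19), (149, 140, 65), (151, 165, 77), (152, 227, 104), (231, 220, 67), (232, 223, 10), (272, 29, 1), (283, 145, 8), (284, 241, 8), (288, 189, 12), (289, 88, 4), (309, 156, 83), (310, 193, 104), (312, 76, 36), (334, 159, 9), (335, 182, 11), (336, 86, 5), (337, 60, 2), (339, 102, 5), (348, 174, 10), (349, 241, 8), (388, 223, 25), (389, 208, 73), (390, 197, 95)]
```

Run:
```python
from h import *
im=cv2.imread("pics/r.png");g=im.max(2)
for r in range(150,230,2): print(r,''.join(" .:-=+*#%@"[min(9,int(v)//26)] if im[r,c].max()-im[r,c].min()<35 else "o" for c,v in zip(range(262,356),g[r,262:356])))
for nm,p,z in(("hinge",(311,153),60),("edge-100",(311,66),60),("hood63",(311,226),165)): print(nm,ray(p,"wrist",z).round(1))
for r in(171,175,182): print(r,ray((311,r),"wrist",94).round(1),ray((311,r),"wrist",60).round(1))
```

```text
150 oooooooooooooooooooooooooooooooooooooooooooooooooooooooooooooooooooooooooooooooooooooooooooooo
152 oooooooooooooooooooooooooooooooooooooooooooooooooooooooooooooooooooooooooooooooooooooooooooooo
154 :.--------------------------=----===--=-=-=-=====-===--===-===-===--+@@%%%%%%%%%%%%%%%%%------
156 ...-===============================================================-*@@@@@@@@@@@@@@@@@@%-----:
158 ....-==============================================================-*@@@@@@@@@@@@@@@@@@%--=-:.
160 .....-==--==-=-=-==========-======================================--+@@@@@@@@@@@@@@@@@@%---:..
162 ......:==-===----==================================================-+@@@@@@@@@@@@@@@@@@%--:...
164 .......:============================================-==============-+@@@@@@@@@@@@@@@@@%*-.....
166 ........:-=========================================================-*@@@@@@@@@@@@@@@%**-......
168 .........:-----------------------------------------------------------=#@%%%%%%%%%%%@%--..:-...
170 ...........-==---====--===-==-----------------------------------------+%@@%@%%%%@@@%-:..:--...
172 -:.....
[... 2373 characters left out ...]
-------...........-----------------------------------------------------..........:====----
222 -----------...........-----------------------------------------------------..........:==-===-=
224 oooooooooooooooooooooooooooooooooooooooooooooooooooooooooooooooooooooooooooooooooooooooooooooo
226 oooooooooooooooooooooooooooooooooooooooooooooooooooooooooooooooooooooooooooooooooooooooooooooo
228 oooooooooooooooooooooooooooooooooooooooooooooooooooooooooooooooooooooooooooooooooooooooooooooo
hinge [598.5  22.8  60. ]
edge-100 [499.6  29.   60. ]
hood63 [661.3  19.7 165. ]
171 [615.9  21.9  94. ] [620.4  21.4  60. ]
175 [620.5  21.7  94. ] [625.4  21.1  60. ]
182 [628.6  21.1  94. ] [634.1  20.5  60. ]
```

Run:
```python
from h import *
print(proj(place((598.8,22.5,np.radians(-3.5)),[(85,0,235),(85,0,165),(100,0,235),(85,15,235),(85,-15,235)]),"wrist").round())
im=cv2.imread("pics/r.png");g=im.max(2)
for r in range(250,480,5): print(r,''.join("B" if v<45 else ("o" if im[r,c].max()-im[r,c].min()>35 else "-") for c,v in zip(range(150,480,3),g[r,150:480:3])))
```

```text
[[309. 275.]
 [310. 247.]
 [309. 291.]
 [327. 275.]
 [291. 275.]]
250 ooooooooooooooooooooooooooooooooooooooooooooooooooB-----Booooooooooooooooooooooooooooooooooooooooooooooooooooo
255 oooooooooooooooooooooooooooooooooooooooooooooooooo--BB--oooooooooooooooooooooooooooooooooooooooooooooooooooooo
260 oooooooooooooooooooooooooooooooooooooooooooooooooBBB-BBBBooooooooooooooooooooooooooooooooooooooooooooooooooooo
265 ooooooooooooooooooooooooooooooooooooooooooooooooBBBBBBBBBBoooooooooooooooooooooooooooooooooooooooooooooooooooo
270 oooooooooooooooooooooooooooooooooooooooooooooooBBBBBBBBBBB-ooooooooooooooooooooooooooooooooooooooooooooooooooo
275 oooooooooooooooooooooooooooooooooooooooooooooooBBBBBBBBBBB-ooooooooooooooooooooooooooooooooooooooooooooooooooo
280 ooooooooooooooooooooooooooooooooooooooooooooooooBBBBBBBBBBoooooooooooooooooooooooooooooooooooooooooooooooooooo
285 oooooooooooooooooooooooooooooooooooooooooo--oooooBBBBBBBBooooooooBBBBBBBBBoooooooooooooooooooooooooooooooooooo
290 oooooooooooooooooooooooooooooooooooooooBBBBBBBBBBooooooooooooBBBBBBBBBBBBBBooooooooooooooooooooooooooooooooooo
[... 3555 characters left out ...]
oooooooooo
450 BBBBB--------ooooooooooooooooooooooooooooooooooooooooooooooooooooooooooooooooooooooooooooooooooooo-------BBBBB
455 BBBBBBBBBBBBBBBBBBBBBBBBBBBBBBBBBBBBBBBBBBBBBBBBBBBBBBBBBBBBBBBBBBBBBBBBBBBBBBBBBBBBBBBBBBBBBBBBBBBBBBBBBBBBBB
460 BBBBBBBBBBBBBBBBBBBBBBBBBBBBBBBBBBBBBBBBBBBBBBBBBBBBBBBBBBBBBBBBBBBBBBBBBBBBBBBBBBBBBBBBBBBBBBBBBBBBBBBBBBBBBB
465 BBBBBBBBBBBBBBBBBBBBBBBBBBBBBBBBBBBBBBBBBBBBBBBBBBBBBBBBBBBBBBBBBBBBBBBBBBBBBBBBBBBBBBBBBBBBBBBBBBBBBBBBBBBBBB
470 BBBBBBBBBBBBBBBBBBBBBBBBBBBBBBBBBBBBBBBBBBBBBBBBBBBBBBBBBBBBBBBBBBBBBBBBBBBBBBBBBBBBBBBBBBBBBBBBBBBBBBBBBBBBBB
475 BBBBBBBBBBBBBBBBBBBBBBBBBBBBBBBBBBBBBBBBBBBBBBBBBBBBBBBBBBBBBBBBBBBBBBBBBBBBBBBBBBBBBBBBBBBBBBBBBBBBBBBBBBBBBB
```

The hinge is at 598.8, so the pusher's 620.8 matches the home end at 619.8. Case and rails are centred within 1 px. The knob blob at (308,273) matches the prediction of (309,275). Next I'll press the knob.

Emit:
apply_moves(motion=[0.0425,-0.007,-0.02,0,0,0.0425,-0.007,-0.07,0,0,0.0425,-0.007,-0.115,0,0,0.0425,-0.007,-0.115,0,0])

```text
clock: 18.3
tcp_pos: [674.8, 16.6, 229.0]
ee_rot: [-179.9, -0.7, 176.5]
ft_force: [-0.5, 0.6, 0.3]
grip_width: 0.5
```

Emit:
apply_moves(motion=[0,0,-0.008,0,0,0,0,-0.016,0,0,0,0,-0.024,0,0,0,0,-0.032,0,0])

```text
clock: 18.7
tcp_pos: [680.8, 16.7, 205.1]
ee_rot: [180.0, 0.2, 176.5]
ft_force: [0.3, -0.9, 2.1]
grip_width: 0.5
```

Emit:
apply_moves(motion=[0.002,0,-0.006,0,0,0.002,0,-0.012,0,0,0.002,0,-0.018,0,0])

```text
clock: 19.0
tcp_pos: [681.9, 16.7, 185.7]
ee_rot: [180.0, 0.0, 176.5]
ft_force: [-1.1, -0.1, 3.0]
grip_width: 0.7
```

Emit:
apply_moves(motion=[0,0,-0.002,0,0,0,0,-0.004,0,0])

```text
clock: 19.2
tcp_pos: [681.9, 16.7, 181.9]
ee_rot: [180.0, 0.0, 176.5]
ft_force: [0.4, -0.3, 3.3]
grip_width: 0.7
```

Emit:
apply_moves(motion=[0,0,-0.0015,0,0,0,0,-0.003,0,0])

```text
clock: 19.4
tcp_pos: [681.9, 16.7, 179.0]
ee_rot: [180.0, 0.0, 176.5]
ft_force: [0.2, 0.4, 3.7]
grip_width: 0.4
```

Emit:
apply_moves(motion=[0,0,-0.001,0,0,0,0,-0.002,0,0])

```text
clock: 19.6
tcp_pos: [681.9, 16.7, 176.9]
ee_rot: [180.0, 0.0, 176.5]
ft_force: [-0.9, -0.4, 3.8]
grip_width: 0.6
```

Emit:
apply_moves(motion=[0,0,-0.001,0,0,0,0,-0.0015,0,0])

```text
clock: 19.8
tcp_pos: [681.9, 16.7, 176.7]
ee_rot: [180.0, 0.0, 176.5]
ft_force: [-3.9, 0.9, 14.3]
grip_width: 0.3
```

Force jumps to 14 N at about 34 mm travel, so the foot is on the case. I'll hold, release upward, then back away over the front.

Emit:
apply_moves(motion=[0,0,0,0,0,0,0,0,0,0,0,0,0,0,0,0,0,0,0,0])

```text
clock: 20.2
tcp_pos: [682.0, 16.7, 176.7]
ee_rot: [180.0, 0.1, 176.5]
ft_force: [-3.6, 0.3, 10.8]
grip_width: 0.4
```

Emit:
apply_moves(motion=[0,0,0.03,0,0,0,0,0.06,0,0,0,0,0.1,0,0,-0.05,0,0.12,0,0,-0.1,0,0.12,0,0])

```text
clock: 20.7
tcp_pos: [586.3, 16.5, 297.3]
ee_rot: [180.0, 0.3, 176.5]
ft_force: [0.3, -0.8, -0.1]
grip_width: 0.3
```

Run:
```python
from h import *
vision.read_camera("wrist");o=manip.observe();print(o["clock"],o["tcp_pos"],o["ee_rot"])
im=vision.read_camera("wrist")[:,:,::-1];cv2.imwrite("pics/s.png",im);g=im.max(2)
M=(598.8,22.5,np.radians(-3.5))
print(proj(place(M,[(85,0,235),(21,0,94),(0,0,60),(-100,0,60),(63,0,165),(-140,0,55)]),"wrist").round())
c=int(proj(place(M,[(21,0,94)]),"wrist")[0,0])
for a in (c-35,c-10,c+10):
    p=im[:,a-2:a+3].mean(1);print(a,[(r,int(p[r].max()),int(p[r].max()-p[r].min())) for r in range(1,300) if np.abs(p[r]-p[r-1]).max()>14])
```

```text
20.75 [573.78446743  15.69233474 293.20594605] [-179.94961606   -0.62453004  176.46821167]
[[324. 381.]
 [321. 241.]
 [321. 214.]
 [321. 122.]
 [322. 309.]
 [321.  82.]]
286 [(83, 88, 24), (84, 92, 2), (209, 243, 89), (218, 238, 91), (219, 115, 37), (220, 139, 4), (221, 225, 13), (242, 207, 12), (245, 182, 10), (246, 142, 8), (247, 127, 7), (249, 78, 3), (250, 51, 2), (277, 49, 2)]
311 [(39, 176, 81), (48, 152, 70), (61, 127, 59), (62, 101, 46), (83, 89, 23), (84, 92, 2), (209, 245, 88), (218, 238, 91), (219, 114, 37), (220, 143, 6), (221, 227, 11), (236, 124, 8), (237, 94, 5), (247, 116, 7), (248, 179, 11), (249, 219, 13), (257, 203, 11), (280, 116, 6), (281, 91, 5), (287, 36, 2), (288, 18, 0)]
331 [(69, 201, 93), (83, 166, 55), (84, 152, 5), (85, 180, 11), (87, 208, 11), (88, 226, 8), (90, 215, 14), (91, 196, 12), (93, 169, 10), (94, 141, 5), (95, 112, 22), (96, 178, 84), (97, 209, 98), (125, 89, 40), (128, 162, 65), (129, 241, 86), (130, 248, 77), (131, 233, 75), (138, 206, 69), (143, 195, 71), (144, 155, 56), (154, 143, 55), (155, 119, 45), (205, 229, 83), (207, 246, 82), (218, 238, 92), (219, 115, 37), (220, 145, 7), (221, 228, 11), (236, 205, 11), (237, 121, 7), (238, 91, 4), (247, 117, 7), (248, 180, 10), (249, 222, 14), (272, 210, 64), (280, 134, 35), (281, 96, 10), (287, 37, 1)]
```

Emit:
apply_moves(motion=[-0.03,0.004,0,-0.15,30,-0.06,0.008,0,-0.3,30,-0.09,0.012,0,-0.45,30,-0.121,0.014,-0.02,-0.6,30,-0.121,0.014,-0.05,-0.75,30])

```text
clock: 21.3
tcp_pos: [462.3, 31.0, 245.6]
ee_rot: [179.9, 0.0, 133.2]
ft_force: [0.5, -0.2, -0.4]
grip_width: 26.5
```

Emit:
apply_moves(motion=[0,0,-0.02,-0.15,30,0,0,-0.04,-0.3,30,0,0,-0.06,-0.45,30,0,0,-0.08,-0.6,30,0,0,-0.1,-0.75,30])

```text
clock: 21.8
tcp_pos: [464.3, 30.5, 144.1]
ee_rot: [-180.0, 0.0, 90.2]
ft_force: [-0.5, 0.1, 0.0]
grip_width: 26.9
```

Emit:
apply_moves(motion=[0,0,0,-0.07,30,0,0,0,-0.07,30])

```text
clock: 22.0
tcp_pos: [463.9, 30.5, 144.3]
ee_rot: [-179.9, 0.1, 86.5]
ft_force: [-0.3, 0.4, 1.0]
grip_width: 26.4
```

Run:
```python
from h import *
o=manip.observe();print(o["clock"],o["tcp_pos"],o["ee_rot"],o["grip_width"])
M=(598.8,22.5,np.radians(-3.5))
q=proj(place(M,[(-140,70,61),(-140,50,61),(-140,30,61),(-140,0,61)]),"wrist").round();print(q,proj(o["tcp_pos"],"wrist"))
im=vision.read_camera("wrist")[:,:,::-1];cv2.imwrite("pics/u.png",im)
for r in (int(q[1,1]),int(q[2,1])):
    p=im[r-1:r+2].mean(0);print(r,[(c,int(p[c].max()),int(p[c].max()-p[c].min())) for c in range(220,420) if np.abs(p[c]-p[c-1]).max()>14])
```

```text
22.0 [463.85027373  30.46757232 144.32073629] [-1.79899687e+02  6.15099966e-02  8.65413167e+01] 26.376390641926474
[[308. 134.]
 [308. 164.]
 [308. 193.]
 [308. 235.]] [[315.25278455 284.01866357]]
164 [(302, 91, 41), (303, 103, 26), (304, 142, 6), (305, 167, 10), (306, 185, 13), (319, 156, 5), (320, 155, 28), (321, 218, 105), (354, 206, 96), (355, 101, 46), (368, 123, 48), (369, 190, 77), (370, 234, 88), (371, 247, 78)]
193 [(220, 192, 89), (229, 166, 77), (233, 99, 45), (303, 100, 30), (304, 126, 5), (305, 156, 8), (306, 188, 12), (313, 195, 11), (319, 138, 8), (320, 100, 20), (321, 104, 51), (348, 113, 53), (349, 147, 68), (350, 165, 76), (351, 216, 100), (353, 201, 93), (354, 96, 42), (367, 136, 54), (368, 211, 85), (369, 237, 87), (370, 249, 76)]
```

Emit:
apply_moves(motion=[-0.002,0,-0.04,0,30,-0.002,0,-0.08,0,30,-0.002,0,-0.105,0,30,-0.002,0,-0.118,0,30,-0.002,0,-0.126,0,30])

```text
clock: 22.55
tcp_pos: [462.5, 30.6, 18.7]
ee_rot: [-180.0, -0.0, 86.6]
ft_force: [-0.3, -0.4, 0.4]
grip_width: 26.1
```

Emit:
apply_moves(motion=[0,0,0,0,0,0,0,0,0,0,0,0,0,0,0,0,0,0,0,0], newtons=25)

```text
clock: 22.95
tcp_pos: [461.8, 30.7, 19.9]
ee_rot: [-180.0, -0.0, 86.6]
ft_force: [-3.7, -0.2, 5.5]
grip_width: 11.1
```

Emit:
apply_moves(motion=[0,0,0.012,0,0,0.001,0,0.024,0,0,0.003,0,0.036,0,0,0.007,0,0.048,0,0])

```text
clock: 23.35
tcp_pos: [467.9, 30.3, 68.2]
ee_rot: [-179.9, 0.0, 86.6]
ft_force: [-4.7, -0.9, -4.6]
grip_width: 10.8
```

Emit:
apply_moves(motion=[0.004,0,0.011,0,0,0.0096,-0.001,0.0225,0,0,0.0228,-0.001,0.043,0,0,0.0395,-0.002,0.0608,0,0,0.059,-0.004,0.0755,0,0])

```text
clock: 23.85
tcp_pos: [521.1, 26.9, 143.7]
ee_rot: [-179.1, -0.0, 86.6]
ft_force: [-17.2, 2.1, 13.5]
grip_width: 11.0
```

Emit:
apply_moves(motion=[0,0,0,0,35,0,0,0,0,35,0,0,0,0,35,0,0,0.04,0,35,0,0,0.08,0,35])

```text
clock: 24.35
tcp_pos: [527.6, 26.5, 223.2]
ee_rot: [-179.9, 0.1, 86.6]
ft_force: [0.9, 0.9, -0.1]
grip_width: 30.7
```

Emit:
apply_moves(motion=[-0.02,0.002,0,0.15,0,-0.04,0.003,0,0.3,0,-0.055,0.003,0,0.45,0,-0.055,0.003,0,0.6,0,-0.055,0.003,0,0.75,0])

```text
clock: 24.85
tcp_pos: [473.2, 29.7, 223.2]
ee_rot: [179.9, 0.0, 129.9]
ft_force: [0.3, 0.7, 0.5]
grip_width: 0.4
```

Emit:
apply_moves(motion=[0,0,0,0.15,0,0,0,0,0.3,0,0,0,0,0.45,0,0,0,0,0.6,0,0,0,0,0.75,0])

```text
clock: 25.35
tcp_pos: [473.6, 29.6, 223.0]
ee_rot: [180.0, 0.1, 172.9]
ft_force: [0.2, 0.4, 0.3]
grip_width: 0.1
```

Run:
```python
from h import *
o=manip.observe();print(o["clock"],o["tcp_pos"],o["ee_rot"],o["grip_width"])
M=(598.8,22.5,np.radians(-3.5))
b=vision.read_camera("side")[:,:,::-1];cv2.imwrite("pics/v_si.png",b);s=vision.read_camera("scene")[:,:,::-1];cv2.imwrite("pics/v_sc.png",s)
for t in(25,30,35,45):
    a=np.radians(t);S,C=np.sin(a),np.cos(a);print(t,place(M,(-140*S-5*C,0,60+140*C-5*S)).round(),proj(place(M,[(-140*S-5*C,y,60+140*C-5*S) for y in(-70,-40,40,70)]),"scene").round().tolist())
c=proj(place(M,(-80,60,170)),"scene")[0];c=c.astype(int);print(c)
for x in range(c[0]-6,c[0]+12,6):
    p=s[:,x-1:x+2].mean(1);print(x,[(r,int(p[r].max()),int(p[r].max()-p[r].min())) for r in range(210,330) if np.abs(p[r]-p[r-1]).max()>9])
```

```text
25.35 [473.57273953  29.5788337  222.96399036] [1.79994776e+02 5.63091309e-02 1.72855299e+02] 0.14107991868699757
25 [[535.  26. 185.]] [[293.0, 236.0], [306.0, 239.0], [342.0, 247.0], [356.0, 250.0]]
30 [[525.  27. 179.]] [[295.0, 236.0], [308.0, 239.0], [343.0, 247.0], [357.0, 250.0]]
35 [[515.  28. 172.]] [[297.0, 236.0], [310.0, 239.0], [345.0, 247.0], [359.0, 250.0]]
45 [[496.  29. 155.]] [[300.0, 238.0], [313.0, 241.0], [348.0, 249.0], [361.0, 252.0]]
[353 250]
347 [(216, 68, 9), (217, 79, 28), (218, 91, 42), (243, 101, 39), (244, 124, 27), (245, 164, 19), (246, 190, 15), (248, 169, 10), (249, 141, 10), (250, 113, 13), (251, 100, 23), (252, 96, 36), (266, 123, 54), (267, 164, 70), (268, 200, 83), (317, 143, 48), (318, 156, 31), (319, 179, 20), (320, 191, 17)]
353 [(217, 62, 5), (218, 76, 25), (219, 89, 38), (245, 121, 35), (246, 156, 24), (247, 188, 16), (248, 195, 12), (249, 180, 11), (250, 153, 10), (251, 132, 9), (252, 124, 13), (273, 192, 69), (289, 174, 76), (290, 156, 69), (292, 174, 80), (296, 176, 84), (297, 156, 75), (298, 139, 65), (299, 119, 54), (300, 101, 48), (305, 121, 59), (306, 157, 74), (307, 192, 93), (308, 211, 102), (311, 196, 95), (312, 173, 84), (313, 150, 72), (315, 156, 76), (316, 171, 83), (317, 181, 87), (319, 189, 65), (320, 195, 40), (321, 199, 21), (325, 177, 18), (326, 166, 22), (327, 154, 25), (328, 143, 28), (329, 135, 34)]
359 [(219, 82, 27), (232, 165, 81), (233, 185, 90), (234, 203, 98), (235, 213, 104), (248, 210, 74), (251, 185, 57), (255, 196, 80), (289, 203, 99), (290, 165, 80), (291, 120, 59), (292, 97, 47), (307, 121, 60), (308, 165, 79), (309, 201, 97), (310, 214, 104)]
```

Emit:
apply_moves(motion=[0,0,-0.04,0.06,0,0,0,-0.073,0.06,0,0.012,-0.001,-0.073,0.06,0,0.024,-0.001,-0.073,0.06,0,0.036,-0.002,-0.072,0.06,0])

```text
clock: 25.95
tcp_pos: [512.0, 27.9, 152.5]
ee_rot: [180.0, 0.2, 175.9]
ft_force: [-5.7, 0.6, 4.4]
grip_width: -0.1
```

Emit:
apply_moves(motion=[0.012,-0.001,0.002,0,0,0.024,-0.001,0.004,0,0,0.036,-0.002,0.006,0,0,0.046,-0.003,0.008,0,0,0.054,-0.003,0.01,0,0])

```text
clock: 26.45
tcp_pos: [564.7, 24.4, 162.0]
ee_rot: [180.0, 0.1, 175.9]
ft_force: [-4.5, -1.2, 2.2]
grip_width: 0.2
```

Emit:
apply_moves(motion=[0.005,0,0,0,0,0.009,0,0,0,0,0.013,0,0,0,0])

```text
clock: 26.75
tcp_pos: [576.4, 24.5, 160.7]
ee_rot: [-180.0, -0.0, 175.9]
ft_force: [-3.5, -1.0, 2.5]
grip_width: 0.5
```

Emit:
apply_moves(motion=[0.002,0,0,0,0,0.004,0,0,0,0])

```text
clock: 26.95
tcp_pos: [580.3, 24.5, 160.6]
ee_rot: [-180.0, -0.0, 175.9]
ft_force: [-3.3, -0.7, 2.7]
grip_width: 0.3
```

Emit:
apply_moves(motion=[0.002,0,0,0,0,0.004,0,0,0,0])

```text
clock: 27.15
tcp_pos: [580.3, 24.5, 160.2]
ee_rot: [-180.0, -0.5, 175.9]
ft_force: [-20.2, -0.4, 14.3]
grip_width: 0.6
```

Emit:
apply_moves(motion=[0.001,0,0,0,0,0.002,0,0,0,0])

```text
clock: 27.35
tcp_pos: [580.2, 24.5, 160.1]
ee_rot: [-179.9, -0.7, 175.9]
ft_force: [-23.5, -0.5, 18.0]
grip_width: 0.9
```

Hard stop at x = 580 (predicted 579), so the door is shut. I'll back off and verify.

Emit:
apply_moves(motion=[-0.02,0.001,0,0,0,-0.05,0.003,0,0,0,-0.08,0.005,0.03,0,0,-0.1,0.006,0.08,0,0,-0.1,0.006,0.13,0,0])

```text
clock: 27.85
tcp_pos: [484.1, 30.8, 287.9]
ee_rot: [-180.0, -0.1, 176.0]
ft_force: [1.6, -0.2, 0.0]
grip_width: 0.7
```

Emit:
apply_moves(motion=[0,0.05,0.03,0,0,0,0.1,0.06,0,0,0,0.13,0.09,0,0,0,0.13,0.09,0,0,0,0.13,0.09,0,0])

```text
clock: 28.35
tcp_pos: [487.2, 162.3, 378.1]
ee_rot: [179.9, 0.2, 176.1]
ft_force: [-0.3, -0.7, -0.2]
grip_width: 0.1
```

Run:
```python
from h import *
o=manip.observe();print(o["clock"],o["tcp_pos"],o["ft_force"])
s=vision.read_camera("scene")[:,:,::-1].astype(float);cv2.imwrite("pics/z_sc.png",s);b=vision.read_camera("side")[:,:,::-1].astype(float);cv2.imwrite("pics/z_si.png",b)
M=(598.8,22.5,np.radians(-3.5))
for n,f in(("scene",s),("side",b)):
    print(n,"knob up/down34",proj(place(M,[(85,0,235),(85,0,201)]),n).round(1).tolist())
    c=proj(place(M,(85,0,230)),n)[0].astype(int)
    k=(f.max(2)<50).astype(np.uint8);k[:c[1]-22]=0;k[c[1]+22:]=0;k[:,:c[0]-16]=0;k[:,c[0]+16:]=0
    _,_,st,ce=cv2.connectedComponentsWithStats(k);print([(st[i].tolist(),ce[i].round(1).tolist()) for i in range(1,len(st)) if st[i][4]>30])
for t in(0,3,6,10): 
    a=np.radians(t);S,C=np.sin(a),np.cos(a);print(t,[[proj(place(M,(-140*S-5*C,y,60+140*C-5*S)),n)[0].round(1).tolist() for y in(-40,40)] for n in("scene","side")])
for n,f,y in(("scene",s,40),("side",b,-40)):
    x=int(proj(place(M,(-5,y,200)),n)[0,0]); 
    for xx in(x-4,x,x+4):
        p=f[:,xx-1:xx+2].mean(1);lo=140;print(n,xx,[(r,int(p[r].max()),int(p[r].max()-p[r].min())) for r in range(lo,280) if np.abs(p[r]-p[r-1]).max()>11])
# movement of other things: difference to first pictures
for n,f in(("scene",s),("side",b)):
    a=cv2.imread(f"pics/{n}0.png").astype(float);d=(np.abs(f-a).max(2)>45).astype(np.uint8);d=cv2.morphologyEx(d,cv2.MORPH_OPEN,np.ones((3,3)))
    _,_,st,ce=cv2.connectedComponentsWithStats(d);print(n,[(st[i].tolist()) for i in range(1,len(st)) if st[i][4]>25])
```

```text
28.35 [487.24371804 162.34512685 378.11750438] [-0.28748965 -0.70422519 -0.22470632]
scene knob up/down34 [[293.0, 260.6], [293.4, 275.8]]
[([286, 258, 14, 11, 126], [292.3, 263.1])]
side knob up/down34 [[393.3, 183.9], [391.8, 195.3]]
[([381, 163, 28, 30, 504], [398.0, 176.3])]
0 [[[293.9, 246.8], [331.4, 255.7]], [[362.9, 220.1], [346.7, 195.5]]]
3 [[[295.5, 245.2], [332.7, 253.9]], [[359.7, 221.3], [343.6, 196.6]]]
6 [[[297.0, 243.7], [334.1, 252.4]], [[356.6, 222.6], [340.6, 197.9]]]
10 [[[298.9, 242.0], [335.8, 250.6]], [[352.4, 224.6], [336.6, 199.7]]]
scene 327 [(154, 132, 34), (155, 167, 63), (156, 198, 89), (157, 212, 102), (209, 149, 42), (210, 139, 44), (212, 173, 77), (213, 204, 95), (214, 220, 103), (248, 196, 72), (249, 159, 23), (250, 141, 27), (252, 173, 13), (253, 193, 3), (255, 178, 11), (256, 148, 7), (257, 116, 3), (258, 97, 17), (259, 91, 42), (260, 89, 61), (264, 91, 34), (265, 93, 10), (266, 136, 37), (267, 170, 65), (268, 193, 86), (270, 182, 84), (271, 158, 70), (274, 156, 65), (275, 138, 58)]
scene 331 [(155, 144, 43), (156, 180, 75), (157, 207, 97), (198, 2
[... 1923 characters left out ...]
, 42, 13, 231], [106, 31, 6, 8, 38], [249, 33, 12, 9, 73], [111, 43, 33, 70, 674], [243, 44, 66, 61, 2186], [146, 59, 11, 9, 61], [41, 89, 14, 29, 160], [34, 113, 8, 11, 65], [39, 120, 32, 99, 1406], [22, 151, 12, 12, 77], [74, 154, 100, 188, 5873], [341, 189, 6, 12, 53], [329, 194, 52, 67, 817], [237, 205, 39, 28, 713], [359, 222, 25, 20, 208], [133, 225, 174, 171, 6560], [54, 239, 11, 33, 178], [326, 247, 36, 52, 738], [45, 253, 7, 14, 67], [45, 268, 5, 7, 27], [54, 274, 6, 14, 72], [0, 298, 30, 40, 589], [62, 381, 7, 10, 55], [67, 398, 13, 15, 134], [90, 411, 16, 11, 114]][ WARN:0@1.877] global loadsave.cpp:1063 imwrite_ Unsupported depth image for selected encoder is fallbacked to CV_8U.
```

The checks agree. The bar is at scene row 255 against 255.7 predicted for shut, and the knob is back up. I'll hand the job in.

```bash
python3 -c "
from cell import workorder,manip
print(workorder.close_job(), manip.observe()['clock'])"
```

```text
the job is handed in; nothing more can be done
the job is handed in; nothing more can be done
```

I ran the whole sequence and handed the job in at about 28.5 s of the 72 s. No verdict was reported. In order:

1. I pulled the door down flat.
2. I laid the deep case lengthwise on it and pushed it home between the guides.
3. I pressed the foot onto the case for about 0.4 s and let it spring back.
4. I pushed the door shut and moved the arm clear.

**Last checks that agreed:**
- **Door open:** the panel measured 162 mm wide at bed height (160 given), so it lay level.
- **Case:** the push stopped hard at x = 620.8, with the home position's end predicted at 619.8. The wrist picture showed the case centred between the guides to about 1 px. After the press it still looked home within about 2 mm.
- **Foot:** the force stayed under 4 N until about 34 mm of travel, then jumped to 14 N on the case. The knob is back up in the final picture.
- **Door shut:** it met a hard stop of about 20 N at x = 580 (579 predicted). The bar is at picture row 255, with 255.7 predicted for fully shut.

**What disagreed or went wrong:**
- **Finger tips:** they ended about 23 mm above the reported TCP. The first grasps of the bar and the case closed on nothing. I found the offset by touching the case top, which peaked at 61 N on the fingers, above the 40 N named for the arm and gripper body but below the 120 N wrist limit.
- **Machine position:** my first fit was off by up to 10 mm and I corrected it from later wrist pictures.
- **Not checked:** I could not see the case directly after the door was shut. I made no clean check that the other bench objects stayed put, because the arm confused the picture comparison. No unexpected contact showed on the force readings, which I took only at the end of each move.

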